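# Clear the used jars into the discard box and latch it

## Task

Gather the used jars standing about the bench onto the scoop tray with the others, then lift the tray by its grip, carry the whole load to the discard box and tip the tray over it so that all the jars slide in; any that miss go in by hand. Set the tray back down flat on the bench, shut the lid fully and turn both turnbuttons square across it. Leave the tube rack, the vial and the water bottle as they are.

Things in the scene. Friction and masses are not known exactly. Their poses are not given: they have to be found in the camera images.
- bin: Grey rigid plastic discard box fixed to the bench, open at the top: 180 mm along its x, 260 mm along its y, 110 mm high (rim), walls and floor 4 mm. Origin: centre of its underside; z up. Its lid is hinged along the +x wall, which is on the side away from the tray; its -x wall faces the tray and carries at the rim two lugs (32 mm out, 40 mm wide, tops level with the rim) with the turnbuttons.
- bin_mouth (a point): Centre of the discard box's open mouth, at rim height; axes as the box's.
- lid (a joint): Hinged flat grey lid of the box, 180 x 260 mm, 8 mm thick, with a 60 mm wide tab that sticks out 18 mm at the middle of its free edge. Angle in rad: 0 lies shut on the rim, 1.57 stands upright, starts near 1.6 to 2.0 (leaning back away from the tray; stop at 2.05). A stiff friction hinge (0.27 N m): it stays wherever it is left and can be pushed shut from behind with a finger, about 3 N at the edge.
- lid_hinge (a point): Middle of the lid's hinge line (the line runs along the box's y), 110 mm above the bench.
- lid_edge (a point): Middle of the lid's free edge (without the tab), halfway through its thickness; 180 mm from the hinge line.
- latch_a (a joint): Turnbutton at the box's -y end of the latch side: black bar 56 mm long, 14 mm wide, 5 mm thick, with an upright finger fin 46 mm long, 10 mm thick and 18 mm high along it; it pivots at its middle on an upright pin 14 mm outside the wall. Angle in rad, growing counter-clockwise seen from above: 0 = bar along the box's wall, clear of the lid (starts 0 to 0.3); 1.57 (stop) = square across the edge of the lid. Stays where left; needs about 0.06 N m.
- latch_b (a joint): The same turnbutton at the box's +y end of the latch side; same sense and values.
- latch_a_top (a point): Top middle of latch_a's fin, on its pivot axis, 142 mm above the bench (fin from 124 to 142 mm; the shut lid's top is at 118.5 mm). Its y axis runs along the bar.
- latch_b_top (a point): Top middle of latch_b's fin, on its pivot axis, 142 mm above the bench. Its y axis runs along the bar.
- tray: Loose aluminium scoop tray, 220 mm along its x and 160 mm wide, 0.18 to 0.29 kg, 3 mm floor, walls 22 mm high and 3 mm thick at the rear (-x) and both sides, open at the front (+x: the mouth). Behind the rear wall stands a black grip plate. Origin: centre of its underside; z up; x points to the mouth, at the start roughly towards the discard box. Jars begin to slide on it at 25 to 34 degrees of tip.
- tray_grip (a point): Point on the tray's grip where it is pinched: in the middle of the grip plate's width, 51 mm above the tray's underside and 129 mm behind its centre. The plate is 12 mm thick, 56 mm wide (along the tray's y), leans back 20 degrees from upright (its top is farther from the tray) and reaches 20 mm past this point along its slope. Axes as the tray's.
- tray_mouth (a point): Middle of the tray's front edge, on its floor; 110 mm in front of the tray's centre. Axes as the tray's.
- jar_1: Empty used white plastic jar: body 30 x 30 mm, 32 mm high, with a round screw cap 25 mm in diameter and 12 mm high on it (44 mm in all), 30 g. Origin: centre of its underside; z towards the cap. Stands in the front half of the tray at the start, or is absent.
- jar_2: Empty used white plastic jar: body 30 x 30 mm, 32 mm high, with a round screw cap 25 mm in diameter and 12 mm high on it (44 mm in all), 30 g. Origin: centre of its underside; z towards the cap. Stands in the front half of the tray at the start, or is absent.
- jar_3: Empty used white plastic jar: body 30 x 30 mm, 32 mm high, with a round screw cap 25 mm in diameter and 12 mm high on it (44 mm in all), 30 g. Origin: centre of its underside; z towards the cap. Stands in the front half of the tray at the start, or is absent.
- jar_4: Empty used white plastic jar: body 30 x 30 mm, 32 mm high, with a round screw cap 25 mm in diameter and 12 mm high on it (44 mm in all), 30 g. Origin: centre of its underside; z towards the cap. Stands on the open bench outside the tray at the start, or is absent.
- jar_5: Empty used white plastic jar: body 30 x 30 mm, 32 mm high, with a round screw cap 25 mm in diameter and 12 mm high on it (44 mm in all), 30 g. Origin: centre of its underside; z towards the cap. Stands on the open bench outside the tray at the start, or is absent.
- jar_6: Empty used white plastic jar: body 30 x 30 mm, 32 mm high, with a round screw cap 25 mm in diameter and 12 mm high on it (44 mm in all), 30 g. Origin: centre of its underside; z towards the cap. Stands on the open bench outside the tray at the start, or is absent.
- jar_7: Empty used white plastic jar: body 30 x 30 mm, 32 mm high, with a round screw cap 25 mm in diameter and 12 mm high on it (44 mm in all), 30 g. Origin: centre of its underside; z towards the cap. Stands on the open bench outside the tray at the start, or is absent.
- rack: Bystander: full orange tube rack, 118 x 146 mm, 45 mm high, heavy. Origin: centre of its underside.
- vial: Bystander: small glass medicine vial, 36 mm in diameter, 58 mm tall, standing. Origin: centre of its underside.
- water: Bystander: clear drinking-water bottle, 66 mm in diameter, 215 mm tall, standing. Origin: centre of its underside.

How it is judged:
By the outcome, as a careful person would: the job done as asked, in the order asked, and still so for the second after the job is handed in, with the robot touching nothing.
Of jar_1, jar_2, jar_3 only 1 to 3 are there at a start; the rules pass over those that are not, and their reading is None.
Of jar_4, jar_5, jar_6, jar_7 only 2 to 4 are there at a start; the rules pass over those that are not, and their reading is None.
At some moment in a run one of jar_4, jar_5, jar_6, jar_7, tray may be knocked a few centimetres aside while the robot is not near it.
It also fails if it takes over 200 s, if anything falls off the work surface, if the arm or the gripper's body presses on something with over 40 N, if the wrist force passes 120 N, or if a joint passes its speed limit or range.

## Robot

A 7-joint arm with a two-finger parallel gripper is mounted at the origin on the work surface. World frame = base frame: x ahead of the robot, y to its left, z up, the work surface at z = 0. Lengths are in m, angles in rad, forces in N, time in s.
With the tool pointing down it reaches from about 0.425 to 0.8 m from the base axis. Payload 8.3 kg.
Tool frame: the origin (TCP) lies at the very end of the fingers, on their centre line; the grasp point (between the pads) lies 19 mm behind it; z points along the fingers, y is the line along which they close (so a half turn about z gives the same grasp; the last joint's range is limited). The gripper opens to 85 mm and grips with 20 to 120 N. Pads are 22 mm wide; open, the fingers measure 114 mm over their backs; the gripper's body (76 mm by 85 mm) begins 54 mm behind the grasp point. The pads swing forward as they close: fully open they stand 13 mm farther back than shut.
Start: joints at [-1.291, 0.383, 0.016, 1.37, -0.006, 1.388, -0.046], TCP at [0.21, 0.589, 0.231] pointing down, gripper open.
Joint ranges: [-2.95, 2.95], [-0.25, 2.06], [-1.52, 1.56], [0.18, 2.33], [-1.44, 4.58], [0.02, 2.06], [-3.01, 3.01]. Speed limits (rad/s): [2.39, 2.39, 3.01, 3.01, 3.14, 3.14, 3.14].

## Interface

Orientations are given as a rotation vector (axis times angle).
In Python, from rig import manip gives the robot as it stands.
- The arm moves only by the shell command python3 -m handwheel 'ROWS' [OPENING]. ROWS is JSON, a list that holds one entry, the list of rows, each a list of 4 numbers: the shift along the tool's x, y, z in mm, then the turn about the tool's z in degrees. In form: [[[dx, dy, dz, spin], ...]]. A call has 1 to 8 rows; each row shifts and turns the commanded pose from where the row before left it, along the tool's axes as they then stand; what a row does not reach is not made up. A row lasts 1/10 s, in which the tool goes at most 50 mm and 8.59 degrees, less where a joint would pass 70% of its speed; a pose out of reach is approached as far as the arm can. A call is refused whole if a number of a shift passes 50 or a number of a turn 8.59, either way. A call with a gripper value outside its range is refused whole. OPENING is the opening, from 0 (shut) to 1 (fully open), set as the call begins (- or left out, the last holds). The fingers move at their own pace and stop on an object; the grip force is fixed at half the most. Time passes only in rows, so rows that do not move let the fingers close. It gives the time, the measured TCP pose, the force, the opening and the grip force at its end, in the units of the state.
- manip.get_obs(): the state, without advancing time (a new reading comes with each control period).
- manip.get_image(name): name is "scene" or "side" or "wrist"; returns (picture, depth): 400x640x3 uint8, red, green, blue; 400x640 float32, m along the optical axis (not along the pixel's ray), 0 where there is no reading.
- manip.camera_model(name): a dict with "mtx" (3x3 intrinsics, pixels), "view" (4x4, takes a point from world to camera coordinates). Camera axes: x right, y down, z forward; pixel columns grow to the right and rows downward; lengths in m; the calibration is good to about 2 mm. A picture is of the moment at which its call begins: read the wrist's pose just before it. camera_model takes no time and is no camera call; for the wrist camera it gives the pose at the moment of the call.
- manip.sign_off(): hands the job in; it is judged then, once.
The state is a dict: "clock": time; "joints": joint angles; "qd": joint speeds; "joint_torque": joint torques, N m; "ee_pos": TCP position; "tool_rot": TCP orientation; "contact_force": force on the tool from outside, world axes, zero at the start; "wrist_torque": the same for the moment, N m; "opening": finger opening in m; "grasp_force": force on a finger pad.
Only numpy, scipy, OpenCV 4.12 (cv2) and the standard library are available. Lean on these libraries where they do the work, as an engineer would, in place of code of your own. Each camera call takes 0.05 s, during which the arm holds its last target. There are 200 camera calls.

## Working session

There is one attempt and no reset: what is moved stays moved. The work goes in short steps, Python scripts to look and compute and a shell command to move; the robot and the scene stay as the last step left them, time stands still between calls to the robot, and variables do not carry over. Pictures are saved under pics/ and viewed, at most 14 in all, crops included, and the job is handed in when it is done.

```bash
ls; mkdir -p pics
cat > h.py <<'E'
from rig import manip
import numpy as np, cv2
from scipy.spatial.transform import Rotation as R
def shot(n,f=None):
    im,d=manip.get_image(n); m=manip.camera_model(n)
    if f: cv2.imwrite('pics/'+f+'.png',im[...,::-1])
    K=np.array(m['mtx']);V=np.array(m['view'])
    v,u=np.mgrid[:400,:640]
    c=np.stack([(u-K[0,2])/K[0,0]*d,(v-K[1,2])/K[1,1]*d,d,np.ones_like(d)],-1)
    P=(c@np.linalg.inv(V).T)[...,:3]; P[d==0]=np.nan
    return im,P
E
python3 - <<'E'
from h import *
o=manip.get_obs(); print({k:np.round(v,3) for k,v in o.items()})
print(R.from_rotvec(o['tool_rot']).as_matrix().round(3))
for n in('scene','side'):
    im,P=shot(n,n+'0'); np.savez('/tmp/'+n,im=im,P=P)
    print(n,np.linalg.inv(np.array(manip.camera_model(n)['view'])).round(2).tolist())
E
```

```text
pics
{'clock': np.float64(0.0), 'joints': array([-1.291,  0.384,  0.016,  1.371, -0.006,  1.388, -0.046]), 'qd': array([-0.001, -0.001,  0.001, -0.   , -0.001, -0.001, -0.002]), 'joint_torque': array([ 1.0000e-03, -6.2759e+01,  8.4500e-01, -3.7182e+01,  1.7000e-02,
        1.4000e-02, -0.0000e+00]), 'ee_pos': array([0.21 , 0.588, 0.23 ]), 'tool_rot': array([-5.360e-01, -3.095e+00,  3.000e-03]), 'contact_force': array([-0.535,  1.338, -0.787]), 'wrist_torque': array([-0.006,  0.002,  0.027]), 'grasp_force': np.float64(0.0), 'opening': np.float64(0.085)}
[[-0.942  0.336 -0.001]
 [ 0.336  0.942 -0.002]
 [-0.    -0.002 -1.   ]]
scene [[0.82, 0.46, -0.34, 0.91], [0.57, -0.67, 0.47, -0.45], [-0.01, -0.58, -0.81, 0.83], [0.0, 0.0, 0.0, 1.0]]
side [[0.7, -0.52, 0.48, 0.15], [-0.71, -0.51, 0.48, -0.51], [-0.0, -0.68, -0.73, 0.81], [0.0, 0.0, 0.0, 1.0]]
```

```bash
python3 -m handwheel --help 2>&1 | head -20
```

```text
invalid input: not JSON, or not a number
```

View pics/scene0.png

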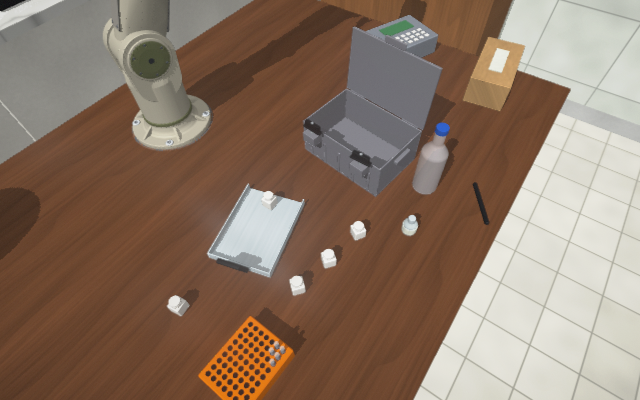

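View pics/side0.png

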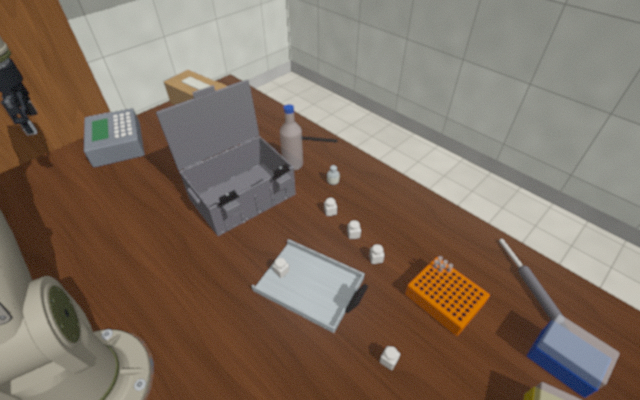

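Scene view: the tray is near (257,230) with one jar on it at (268,200). Loose jars are at (358,230), (328,258), (297,285) and (177,304), the bin around (365,140) with latches at (312,127) and (360,157). The rack is at (246,365), the vial at (410,226) and the bottle at (430,165).

```bash
cat >> h.py <<'E'
def jars(im,P):
    "white blobs -> centre of the points of the cap region (z>zmax-0.015)"
    f=im.astype(int); w=((f.min(-1)>165)&(f.max(-1)-f.min(-1)<40)&(P[...,2]>.006)&(P[...,2]<.3)).astype(np.uint8)
    n,l,s,c=cv2.connectedComponentsWithStats(w); r=[]
    for i in range(1,n):
        if s[i,4]<25: continue
        p=P[l==i]; zt=np.nanpercentile(p[:,2],95); q=p[p[:,2]>zt-.006]
        r.append((c[i].round(),s[i,4],((q.max(0)+q.min(0))/2).round(4),round(zt,4)))
    return r
E
python3 - <<'E'
from h import *
for n in('scene','side'):
    z=np.load(f'/tmp/{n}.npz'); print(n)
    for r in jars(z['im'],z['P']): print(*r)
    px={'scene':dict(tray=[(250,187),(304,202),(270,273),(209,252),(238,263)],binr=[(350,94),(420,133),(378,187),(304,140)],lat=[(312,127),(360,157)],lidtop=[(351,32),(439,70)],floor=[(257,230)],vial=[(410,218)],water=[(441,130)],rack=[(250,318),(292,350),(202,377)]),
    'side':dict(tray=[(290,242),(364,271),(334,327),(255,288),(355,296)],lidtop=[(165,106),(250,86)],lat=[(229,199),(280,172)],rack=[(438,262),(488,296),(458,330),(408,289)])}[n]
    for k,v in px.items(): print(k,[tuple(np.nanmedian(z['P'][b-1:b+2,a-1:a+2].reshape(-1,3),0).round(3)) for a,b in v])
E
```

```text
scene
[24. 11.] 767 [-0.5835 -0.0132  0.187 ] 0.189
[420.  33.] 74 [0.4566 0.7518 0.0749] 0.0774
[117.  42.] 72 [ 0.003  -0.0465  0.2969] 0.2998
[405.  36.] 70 [0.4249 0.7026 0.075 ] 0.0775
[499.  60.] 307 [0.7424 0.7201 0.0946] 0.0968
[205. 115.] 30 [0.0825 0.0733 0.0175] 0.0196
[165. 134.] 946 [ 0.0143 -0.0582  0.0298] 0.0266
[435. 154.] 178 [0.7598 0.202  0.1604] 0.1614
[223. 233.] 129 [ 0.4282 -0.1659  0.0232] 0.0251
[268. 199.] 171 [ 0.4537 -0.0716  0.0476] 0.0493
[275. 250.] 173 [ 0.5538 -0.1298  0.0232] 0.0254
[410. 225.] 214 [0.7856 0.0634 0.0587] 0.0601
[358. 230.] 209 [ 0.6887 -0.0172  0.0438] 0.046
[328. 258.] 215 [ 0.6717 -0.1193  0.0452] 0.0463
[297. 285.] 218 [ 0.6528 -0.2128  0.0446] 0.0465
[175. 304.] 179 [ 0.4668 -0.3969  0.0438] 0.0462
tray [(np.float64(0.374), np.float64(-0.058), np.float64(0.003)), (np.float64(0.525), np.float64(-0.018), np.float64(0.011)), (np.float64(0.582), np.float64(-0.224), np.float64(0.017)), (np.float64(0.431), np.float64(-0.266), np.float64(0.022)), (np.float64(0.507), np.float64(-0.248), np.float64(0.022))]
binr [(np.float64(0.449), np.f
[... 1784 characters left out ...]
(-0.219), np.float64(0.002)), (np.float64(0.43), np.float64(-0.272), np.float64(0.023)), (np.float64(0.372), np.float64(-0.069), np.float64(0.016)), (np.float64(0.506), np.float64(-0.265), np.float64(0.052))]
lidtop [(np.float64(0.633), np.float64(0.815), np.float64(0.003)), (np.float64(0.691), np.float64(0.299), np.float64(0.268))]
lat [(np.float64(0.454), np.float64(0.114), np.float64(0.129)), (np.float64(0.606), np.float64(0.093), np.float64(0.134))]
rack [(np.float64(0.705), np.float64(-0.35), np.float64(0.066)), (np.float64(0.72), np.float64(-0.477), np.float64(0.045)), (np.float64(0.612), np.float64(-0.47), np.float64(0.026)), (np.float64(0.617), np.float64(-0.335), np.float64(0.029))]
```

```bash
cat >> h.py <<'E'
def go(x,y,z,head=None):
    "total shift in tool axes (mm) at the present heading, and spin (deg) to bring tool y to head (mod 180)"
    o=manip.get_obs(); M=R.from_rotvec(o['tool_rot']).as_matrix()
    d=(np.array([x,y,z])-o['ee_pos'])@M*1000
    h=np.degrees(np.arctan2(M[1,1],M[0,1])); s='' if head is None else round((h-head+90)%180-90,1)
    print('d',d.round(1),'spin',s,'yhead',round(h,1),'tcp',o['ee_pos'].round(4),'tilt',np.degrees(np.arccos(-M[2,2])).round(2),'t',round(float(o['clock']),1),'f',np.round(o['contact_force'],1),'open',round(float(o['opening']),4),'q',np.round(o['joints'],2))
if __name__=='__main__':
    import sys; go(*map(float,sys.argv[1:]))
E
python3 -m handwheel '[[[0,0,-40,0],[0,0,-40,0],[0,0,-40,0],[0,0,-40,0]]]' 
python3 h.py .66 -.12 .38 105.6
```

```text
clock: 0.5
ee_pos: [0.2099, 0.5882, 0.3925]
tool_rot: [-0.536, -3.095, 0.001]
contact_force: [-0.1, 2.0, -0.9]
opening: 0.0851
grasp_force: 0.0
d [-661.9 -515.8   13. ] spin -35.2 yhead 70.4 tcp [0.2099 0.5882 0.3925] tilt 0.05 t 0.5 f [-0.1  2.  -0.9] open 0.0851 q [-1.3   0.38  0.03  1.02 -0.01  1.74 -0.04]
```

```bash
python3 -m handwheel '[[[-28,-21.5,0,0],[-28,-21.5,0,0],[-28,-21.5,0,0],[-28,-21.5,0,0],[-28,-21.5,0,0],[-28,-21.5,0,0],[-28,-21.5,0,0],[-28,-21.5,0,0]]]' >/dev/null
python3 -m handwheel '[[[-28,-21.5,0,0],[-28,-21.5,0,0],[-28,-21.5,0,0],[-28,-21.5,0,0],[-28,-21.5,0,0],[-28,-21.5,0,0],[-28,-21.5,0,0],[-28,-21.5,0,0]]]' >/dev/null
python3 -m handwheel '[[[-28,-21.5,0,0],[-28,-21.5,0,0],[-28,-21.5,0,0],[-28,-21.5,0,0],[-28,-21.5,0,0],[-28,-21.5,0,0],[-28,-21.5,0,0],[0,0,0,0]]]' >/dev/null
python3 -m handwheel '[[[0,0,0,-7],[0,0,0,-7],[0,0,0,-7],[0,0,0,-7],[0,0,0,-7.2]]]'
python3 - <<'E'
from h import *
go(.66,-.12,.2,105.6)
im,P=shot('wrist','w1')
for r in jars(im,P): print(*r)
E
```

```text
clock: 3.4
ee_pos: [0.6502, -0.0928, 0.3909]
tool_rot: [0.434, -3.111, -0.001]
contact_force: [0.0, 0.6, -0.3]
opening: 0.0854
grasp_force: 0.0
d [ -2.1 -28.9 190.9] spin 0.3 yhead 105.9 tcp [ 0.6502 -0.0928  0.3909] tilt 0.05 t 3.4 f [ 0.   0.6 -0.3] open 0.0854 q [-0.15  0.48  0.45  0.92 -0.21  1.77  2.06]
[374.   5.] 262 [ 0.4592 -0.0727  0.0462] 0.0482
[572.  32.] 30 [0.4529 0.1177 0.1433] 0.1449
[298.  63.] 413 [ 0.5512 -0.1315  0.0218] 0.0236
[234. 120.] 423 [ 0.6513 -0.214   0.043 ] 0.0452
[295. 151.] 407 [ 0.67   -0.1201  0.0429] 0.0453
[359. 180.] 438 [ 0.6859 -0.0174  0.0429] 0.0452
[ 56. 231.] 273 [ 0.9035 -0.4514  0.0159] 0.018
[388. 252.] 383 [0.7826 0.0639 0.0571] 0.0588
[511. 298.] 357 [0.7511 0.1973 0.1566] 0.1581
```

View pics/w1.png

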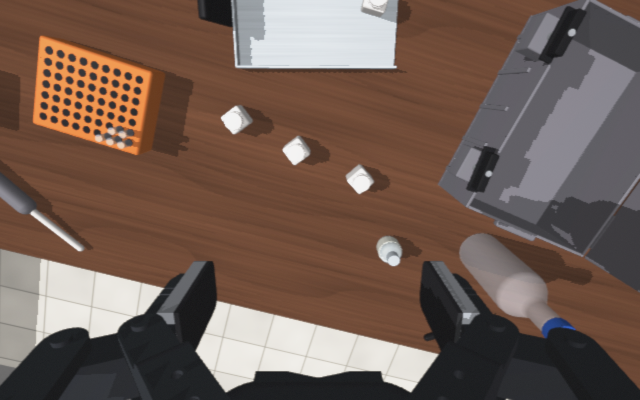

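The wrist view shows the three jars at (235,120), (296,151) and (360,180), matching the earlier estimates, with vial, bottle and bin clear of them. I'll start with the jar at (0.687,-0.018).

```bash
python3 h.py .6865 -.0178 .031 105.6
```

```text
d [-56.1  61.7 360. ] spin 0.7 yhead 106.3 tcp [ 0.6502 -0.0929  0.391 ] tilt 0.04 t 3.5 f [-0.1 -0.7  0.2] open 0.0855 q [-0.15  0.48  0.45  0.92 -0.21  1.77  2.07]
```

```bash
python3 -m handwheel '[[[-14,15,45,0],[-14,15,45,0],[-14,16,45,0],[-14,16,45,0],[0,0,35,0],[0,0,35,0],[0,0,25,0],[0,0,0,0]]]' >/dev/null
python3 h.py .6865 -.0178 .031 105.6
```

```text
d [-2.4 -0.7 80.3] spin -0.1 yhead 105.5 tcp [ 0.6847 -0.0178  0.1114] tilt 0.48 t 4.2 f [-0.6  0.7  1.1] open 0.0853 q [-0.27  0.61  0.39  1.35 -0.23  1.23  1.97]
```

```bash
python3 -m handwheel '[[[-2,0,25,0],[0,0,25,0],[0,0,20,0],[0,0,10,0],[0,0,0,0]]]' | head -4
python3 -m handwheel '[[[0,0,0,0],[0,0,0,0],[0,0,0,0],[0,0,0,0],[0,0,0,0],[0,0,0,0],[0,0,0,0],[0,0,0,0]]]' 0
python3 -m handwheel '[[[0,0,-20,0],[0,0,-30,0],[0,0,-30,0],[0,0,0,0],[0,0,0,0]]]' 
python3 h.py .507 -.063 .12 105.6
```

```text
clock: 4.75
ee_pos: [0.6893, -0.018, 0.036]
tool_rot: [0.424, -3.112, -0.0]
contact_force: [-0.2, -0.7, 0.2]
clock: 5.55
ee_pos: [0.6902, -0.0182, 0.0372]
tool_rot: [-0.425, 3.111, -0.0]
contact_force: [-0.7, 0.9, 5.8]
opening: 0.0211
grasp_force: 58.6
clock: 6.05
ee_pos: [0.6899, -0.0184, 0.1169]
tool_rot: [-0.425, 3.111, -0.0]
contact_force: [-1.1, 0.0, -1.1]
opening: 0.0214
grasp_force: 58.8
d [188.2   6.   -3.4] spin -0.0 yhead 105.6 tcp [ 0.6899 -0.0184  0.1169] tilt 0.07 t 6.0 f [-1.1  0.  -1.1] open 0.0214 q [-0.27  0.61  0.39  1.33 -0.23  1.24  1.97]
```

```bash
python3 -m handwheel '[[[27,1,0,0],[27,1,0,0],[27,1,0,0],[27,1,0,0],[27,1,0,0],[27,1,0,0],[26,0,0,0],[0,0,0,0]]]' >/dev/null
python3 - <<'E'
from h import *
go(.507,-.063,.040,105.6)
im,P=shot('side','s1')
for r in jars(im,P):
  if .35<r[2][0]<.8 and abs(r[2][1])<.45: print(*r)
cv2.imwrite('pics/s1c.png',cv2.resize(im[180:380,200:460,::-1],None,fx=3,fy=3))
E
```

```text
d [-4.5 -0.1 74.8] spin -0.2 yhead 105.4 tcp [ 0.503  -0.0641  0.1148] tilt 0.25 t 6.8 f [0.4 0.2 0. ] open 0.0213 q [-0.31  0.24  0.43  1.86 -0.11  1.07  2.  ]
[335. 176.] 59 [0.7813 0.055  0.0403] 0.0416
[355. 229.] 145 [ 0.6682 -0.1217  0.0444] 0.0463
[291. 238.] 146 [ 0.4925 -0.0708  0.1224] 0.1243
[378. 253.] 159 [ 0.65   -0.2161  0.0445] 0.0462
[282. 266.] 211 [ 0.4507 -0.0742  0.048 ] 0.0498
[294. 306.] 161 [ 0.3993 -0.166   0.0233] 0.0253
[391. 355.] 201 [ 0.4638 -0.3992  0.0453] 0.0472
```

View pics/s1c.png

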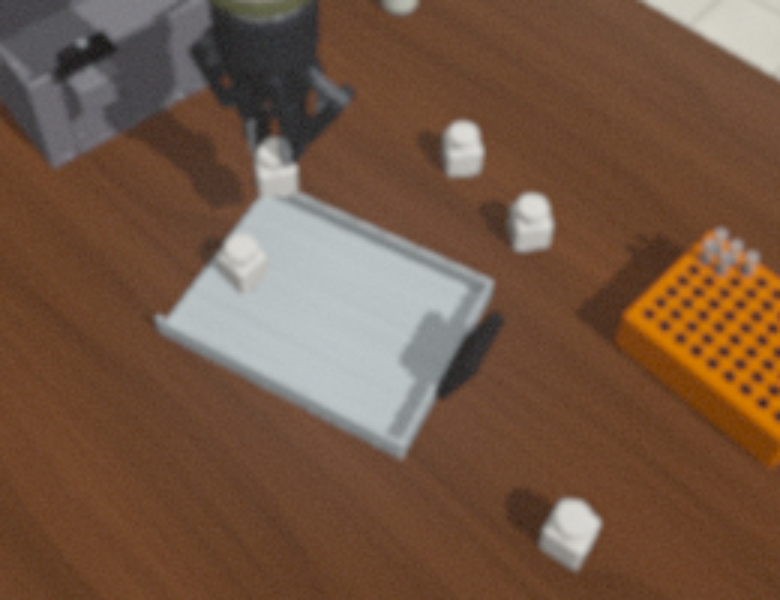

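The jar at crop (275,165) hangs upright over the tray's front right corner, so I'll set it down and move on to J2.

```bash
python3 -m handwheel '[[[-2,0,25,0],[0,0,25,0],[0,0,17,0],[0,0,7,0],[0,0,0,0],[0,0,0,0]]]' | head -4
python3 -m handwheel '[[[0,0,0,0],[0,0,0,0],[0,0,0,0],[0,0,-10,0],[0,0,-25,0],[0,0,-35,0],[0,0,-35,0],[0,0,0,0]]]' 0.55
python3 h.py .670 -.1205 .125 105.6
```

```text
clock: 7.5
ee_pos: [0.5093, -0.0622, 0.0422]
tool_rot: [0.426, -3.112, 0.0]
contact_force: [-0.2, 0.0, -0.2]
clock: 8.3
ee_pos: [0.5119, -0.0629, 0.153]
tool_rot: [-0.423, 3.104, -0.001]
contact_force: [0.8, 0.8, 0.7]
opening: 0.0468
grasp_force: 0.0
d [-136.7  -97.8   29.5] spin -0.1 yhead 105.5 tcp [ 0.5119 -0.0629  0.153 ] tilt 0.52 t 8.3 f [0.8 0.8 0.7] open 0.0468 q [-0.33  0.2   0.44  1.81 -0.1   1.14  1.99]
```

```bash
python3 -m handwheel '[[[-27,-20,0,0],[-27,-20,0,0],[-27,-20,5,0],[-28,-20,10,0],[-27,-18,15,0],[0,0,0,0],[0,0,0,0]]]' 1 >/dev/null
python3 h.py .670 -.1205 .033 105.6
```

```text
d [-4.4 -1.1 83.1] spin -0.1 yhead 105.5 tcp [ 0.6657 -0.1206  0.1161] tilt 0.14 t 9.0 f [-1.1 -0.1  0.8] open 0.0851 q [-0.16  0.6   0.44  1.38 -0.25  1.23  2.14]
```

```bash
python3 -m handwheel '[[[-2,-1,25,0],[0,0,25,0],[0,0,22,0],[0,0,11,0],[0,0,0,0]]]' | head -4
python3 -m handwheel '[[[0,0,0,0],[0,0,0,0],[0,0,0,0],[0,0,0,0],[0,0,0,0],[0,0,0,0],[0,0,0,0]]]' 0
python3 -m handwheel '[[[0,0,-20,0],[0,0,-30,0],[0,0,-35,0],[0,0,0,0],[0,0,0,0]]]' 
python3 h.py .532 -.114 .12 105.6
```

```text
clock: 9.5
ee_pos: [0.6672, -0.1201, 0.0338]
tool_rot: [0.426, -3.111, -0.001]
contact_force: [-0.8, 0.3, 0.3]
clock: 10.2
ee_pos: [0.6689, -0.1207, 0.0353]
tool_rot: [-0.425, 3.111, -0.0]
contact_force: [-1.3, 0.4, 6.6]
opening: 0.0218
grasp_force: 58.5
clock: 10.7
ee_pos: [0.6688, -0.1209, 0.1202]
tool_rot: [-0.425, 3.111, -0.001]
contact_force: [0.1, -0.4, -1.2]
opening: 0.0218
grasp_force: 58.8
d [130.   43.3  -0. ] spin -0.0 yhead 105.6 tcp [ 0.6688 -0.1209  0.1202] tilt 0.11 t 10.7 f [ 0.1 -0.4 -1.2] open 0.0218 q [-0.15  0.6   0.44  1.37 -0.26  1.23  2.14]
```

```bash
python3 -m handwheel '[[[22,7,0,0],[22,7,0,0],[22,7,0,0],[22,7,0,0],[22,7,0,0],[20,7,0,0],[0,0,0,0]]]' >/dev/null
python3 -m handwheel '[[[0,0,25,0],[0,0,25,0],[0,0,20,0],[0,0,10,0],[0,0,0,0],[0,0,0,0]]]' | head -4
python3 h.py .532 -.1155 .039
```

```text
clock: 12.0
ee_pos: [0.5333, -0.1158, 0.0398]
tool_rot: [-0.425, 3.111, -0.002]
contact_force: [-0.6, -1.6, 9.8]
d [1.2 0.7 0.8] spin  yhead 105.5 tcp [ 0.5333 -0.1158  0.0398] tilt 0.14 t 12.0 f [-0.6 -1.6  9.8] open 0.022 q [-0.21  0.41  0.44  1.83 -0.22  0.94  2.18]
```

```bash
python3 -m handwheel '[[[0,0,0,0],[0,0,0,0],[0,0,0,0],[0,0,-10,0],[0,0,-25,0],[0,0,-35,0],[0,0,-10,0],[0,0,0,0]]]' 0.55 | head -2
python3 h.py .651 -.2145 .12 105.6
```

```text
clock: 12.8
ee_pos: [0.5334, -0.115, 0.1213]
d [ -86.5 -127.5    1.8] spin -0.0 yhead 105.6 tcp [ 0.5334 -0.115   0.1213] tilt 0.24 t 12.8 f [ 0.   0.7 -0. ] open 0.0471 q [-0.24  0.31  0.47  1.76 -0.16  1.1   2.13]
```

```bash
python3 -m handwheel '[[[-15,-22,0,0],[-15,-22,0,0],[-15,-22,0,0],[-15,-21,0,0],[-15,-21,0,0],[-12,-20,0,0],[0,0,0,0],[0,0,0,0]]]' 1 >/dev/null
python3 - <<'E'
from h import *
im,P=shot('side')
for r in jars(im,P):
  if .35<r[2][0]<.8 and abs(r[2][1])<.45: print(*r)
go(.651,-.2145,.033,105.6)
E
```

```text
[335. 176.] 71 [0.7807 0.0554 0.043 ] 0.0422
[293. 250.] 388 [ 0.5057 -0.0569  0.0482] 0.0499
[378. 253.] 164 [ 0.6496 -0.2159  0.0445] 0.0461
[323. 265.] 238 [ 0.5267 -0.1411  0.0335] 0.0357
[302. 303.] 238 [ 0.4368 -0.1669  0.023 ] 0.0252
[391. 355.] 211 [ 0.4639 -0.399   0.0447] 0.0469
d [-1.9 -0.8 84.7] spin -0.0 yhead 105.6 tcp [ 0.6492 -0.2144  0.1177] tilt 0.14 t 13.7 f [ 0.4 -0.2 -0. ] open 0.0854 q [-0.03  0.61  0.47  1.35 -0.28  1.24  2.3 ]
```

```bash
python3 -m handwheel '[[[-1,-1,25,0],[0,0,25,0],[0,0,22,0],[0,0,11,0],[0,0,0,0]]]' | head -4
python3 -m handwheel '[[[0,0,0,0],[0,0,0,0],[0,0,0,0],[0,0,0,0],[0,0,0,0],[0,0,0,0],[0,0,0,0]]]' 0
python3 -m handwheel '[[[0,0,-20,0],[0,0,-30,0],[0,0,-35,0],[0,0,0,0],[0,0,0,0]]]'
python3 - <<'E'
from h import *
im,P=shot('side')
cv2.imwrite('pics/s2c.png',cv2.resize(im[180:380,200:460,::-1],None,fx=3,fy=3))
go(.465,-.135,.12,105.6)
E
```

```text
clock: 14.15
ee_pos: [0.6498, -0.2144, 0.0344]
tool_rot: [0.426, -3.109, -0.003]
contact_force: [0.5, 0.1, 1.0]
clock: 14.85
ee_pos: [0.6517, -0.216, 0.0373]
tool_rot: [-0.425, 3.111, -0.001]
contact_force: [-1.7, -0.0, 6.5]
opening: 0.0214
grasp_force: 58.5
clock: 15.35
ee_pos: [0.6517, -0.2161, 0.1223]
tool_rot: [-0.425, 3.111, -0.001]
contact_force: [0.1, 0.0, -1.4]
opening: 0.0214
grasp_force: 58.8
d [157.5 127.6   0.9] spin -0.0 yhead 105.6 tcp [ 0.651  -0.2156  0.1208] tilt 0.03 t 15.4 f [-1.  -0.3 -1.2] open 0.0212 q [-0.03  0.62  0.47  1.35 -0.28  1.25  2.3 ]
```

View pics/s2c.png

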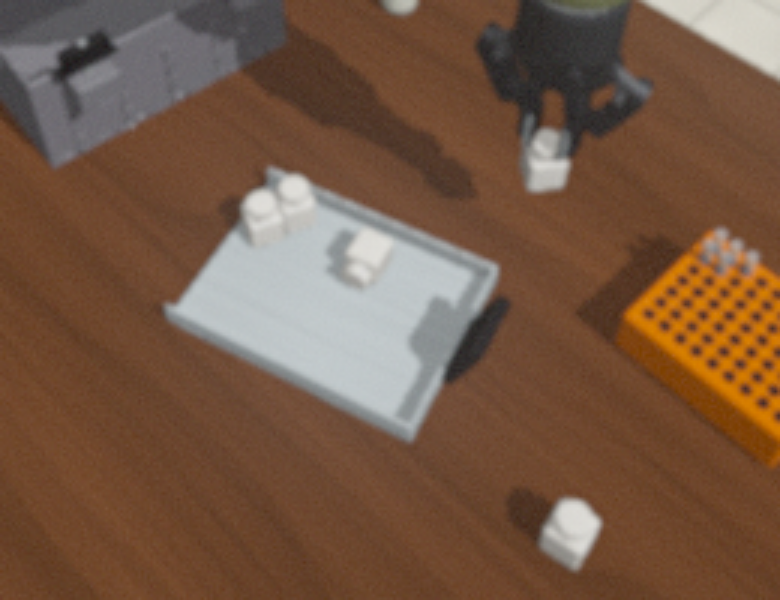

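The tray now sits differently: one jar lies on its side at crop (368,258), and two stand at the front at (262,215) and (295,195). I'll refit the tray pose from the rim points.

```bash
cat >> h.py <<'E'
def tray():
    Q=[]
    for n in('scene','side'):
        im,P=shot(n); f=im.astype(int)
        m=(P[...,2]>.0005)&(P[...,2]<.029)&(f.max(-1)-f.min(-1)<45)&(f.min(-1)>90)&(P[...,0]>.3)&(P[...,0]<.75)&(P[...,1]>-.5)&(P[...,1]<.1)
        m=cv2.morphologyEx(m.astype(np.uint8),cv2.MORPH_OPEN,np.ones((3,3)))
        k,l,s,c=cv2.connectedComponentsWithStats(m); i=1+s[1:,4].argmax(); Q.append(P[l==i][:,:2])
    for q in Q+[np.vstack(Q)]:
        r=cv2.minAreaRect((q*1000).astype(np.float32)); print(np.round(r[0],1),np.round(r[1],1),round(r[2],1))
E
python3 -c "
from h import *
tray()
for n in('scene','side'):
  im,P=shot(n)
  for r in jars(im,P):
    if .35<r[2][0]<.8 and abs(r[2][1])<.45: print(*r)"
```

```text
[ 486.4 -149.7] [173.6 207.9] 16.2
[ 493.4 -135.9] [179.6 231.2] 16.1
[ 489.8 -136.9] [187.1 231.2] 16.2
[435. 154.] 179 [0.7608 0.1994 0.1598] 0.1614
[227. 236.] 121 [ 0.4425 -0.1704  0.0229] 0.0251
[410. 225.] 212 [0.7857 0.0649 0.0578] 0.0597
[296. 273.] 104 [ 0.6577 -0.2114  0.1279] 0.1277
[262. 271.] 39 [ 0.565  -0.2303  0.0225] 0.0245
[175. 304.] 179 [ 0.4665 -0.3969  0.0443] 0.0467
[334. 176.] 72 [0.7793 0.055  0.0438] 0.0435
[381. 236.] 131 [ 0.6428 -0.2225  0.1256] 0.1279
[293. 250.] 383 [ 0.5054 -0.0558  0.048 ] 0.0498
[323. 265.] 240 [ 0.5265 -0.1405  0.034 ] 0.036
[303. 303.] 216 [ 0.4372 -0.1674  0.0232] 0.0255
[391. 355.] 214 [ 0.4649 -0.3992  0.045 ] 0.0472
```

```bash
python3 -m handwheel '[[[23,18,0,0],[23,18,0,0],[23,18,0,0],[23,18,0,0],[23,18,0,0],[24,18,0,0],[24,25,0,0],[0,0,0,0]]]' >/dev/null
python3 h.py .4584 -.129 .041
```

```text
d [-4.1 -1.1 79. ] spin  yhead 105.6 tcp [ 0.4545 -0.1293  0.12  ] tilt 0.27 t 16.4 f [0.4 0.1 0.5] open 0.0215 q [-0.24  0.16  0.5   1.94 -0.09  1.07  2.14]
```

```bash
python3 -m handwheel '[[[-2,0,25,0],[0,0,25,0],[0,0,20,0],[0,0,8,0],[0,0,0,0],[0,0,0,0]]]' | head -4
python3 -m handwheel '[[[0,0,0,0],[0,0,0,0],[0,0,0,0],[0,0,-10,0],[0,0,-25,0],[0,0,-35,0],[0,0,-10,0],[0,0,0,0]]]' 0.55 | head -4
python3 h.py .466 -.398 .12 105.6
```

```text
clock: 17.0
ee_pos: [0.4609, -0.1312, 0.0438]
tool_rot: [-0.425, 3.112, -0.001]
contact_force: [-0.3, -0.4, 0.4]
clock: 17.8
ee_pos: [0.4619, -0.1311, 0.1256]
tool_rot: [-0.425, 3.108, -0.001]
contact_force: [-0.0, -0.1, 0.5]
d [  67.6 -258.2    5.6] spin -0.0 yhead 105.6 tcp [ 0.4619 -0.1311  0.1256] tilt 0.26 t 17.8 f [-0.  -0.1  0.5] open 0.0472 q [-0.25  0.16  0.51  1.92 -0.09  1.07  2.14]
```

```bash
python3 -m handwheel '[[[8,-32,0,0],[8,-32,0,0],[8,-32,0,0],[8,-32,0,0],[9,-32,0,0],[9,-33,0,0],[9,-33,0,0],[9,-32,0,0]]]' 1 >/dev/null
python3 -m handwheel '[[[0,0,0,0],[0,0,0,0]]]' >/dev/null
python3 h.py .466 -.398 .034 105.6
```

```text
d [-3.1 -0.9 87.7] spin -0.2 yhead 105.4 tcp [ 0.463  -0.398   0.1217] tilt 0.15 t 18.8 f [ 0.8  0.9 -0.1] open 0.0854 q [ 0.21  0.48  0.6   1.58 -0.29  1.18  2.72]
```

```bash
python3 -m handwheel '[[[-2,-1,25,0],[0,0,25,0],[0,0,25,0],[0,0,11,0],[0,0,0,0]]]' | head -4
python3 -m handwheel '[[[0,0,0,0],[0,0,0,0],[0,0,0,0],[0,0,0,0],[0,0,0,0],[0,0,0,0],[0,0,0,0]]]' 0
python3 -m handwheel '[[[0,0,-20,0],[0,0,-30,0],[0,0,-35,0],[0,0,0,0],[0,0,0,0]]]' | head -5
python3 - <<'E'
from h import *
tray()
go(.475,-.186,.12,105.6)
E
```

```text
clock: 19.3
ee_pos: [0.4658, -0.3959, 0.0354]
tool_rot: [0.427, -3.11, -0.005]
contact_force: [-0.5, -0.5, -0.2]
clock: 20.0
ee_pos: [0.4668, -0.3983, 0.0383]
tool_rot: [-0.425, 3.112, -0.001]
contact_force: [-0.7, 2.3, 5.3]
opening: 0.0213
grasp_force: 58.5
clock: 20.5
ee_pos: [0.4668, -0.3985, 0.1233]
tool_rot: [-0.425, 3.111, -0.002]
contact_force: [-0.5, 0.0, -0.9]
opening: 0.0213
[ 483.4 -138.2] [173.7 228.1] 16.3
[ 494.4 -138.1] [177.6 225.1] 16.4
[ 489.5 -137.4] [185.8 229.5] 16.5
d [-65.5 201.3   1.6] spin -0.0 yhead 105.6 tcp [ 0.4659 -0.3975  0.1214] tilt 0.08 t 20.6 f [-0.  -0.7 -1.3] open 0.0212 q [ 0.21  0.48  0.6   1.58 -0.29  1.18  2.72]
```

```bash
python3 -m handwheel '[[[-8,25,0,0],[-8,25,0,0],[-8,25,0,0],[-8,25,0,0],[-9,25,0,0],[-9,25,0,0],[-9,26,0,0],[-9,26,0,0]]]' >/dev/null
python3 -m handwheel '[[[0,0,0,0],[0,0,25,0],[0,0,25,0],[0,0,20,0],[0,0,10,0],[0,0,0,0],[0,0,0,0]]]' | head -4
python3 -m handwheel '[[[0,0,0,0],[0,0,0,0],[0,0,0,0],[0,0,-10,0],[0,0,-25,0],[0,0,-35,0],[0,0,-35,0],[0,0,-35,0]]]' 0.55 | head -4
python3 - <<'E'
from h import *
go(.524,-.265,.25,105.6)
tray()
im,P=shot('scene','s3'); np.savez('/tmp/s3',im=im,P=P)
cv2.imwrite('pics/s3c.png',cv2.resize(im[80:300,180:460,::-1],None,fx=2.7,fy=2.7))
for r in jars(im,P): 
    if .35<r[2][0]<.8 and abs(r[2][1])<.45: print(*r)
E
```

```text
clock: 22.1
ee_pos: [0.4774, -0.1857, 0.0423]
tool_rot: [0.424, -3.112, 0.0]
contact_force: [-0.5, -0.2, -0.6]
clock: 22.9
ee_pos: [0.4774, -0.1854, 0.1846]
tool_rot: [-0.424, 3.112, -0.0]
contact_force: [-0.0, -0.4, 0.5]
d [-23.7 -89.2 -65.4] spin -0.1 yhead 105.5 tcp [ 0.4774 -0.1854  0.1846] tilt 0.03 t 22.9 f [-0.  -0.4  0.5] open 0.0466 q [-0.2   0.18  0.58  1.77 -0.1   1.22  2.25]
[ 483.7 -140. ] [174.3 228.1] 16.0
[ 493.9 -138.4] [179. 226.] 16.5
[ 490.1 -138. ] [186.4 229.1] 16.4
[435. 154.] 180 [0.7605 0.2019 0.1604] 0.1608
[228. 235.] 129 [ 0.4401 -0.1623  0.0229] 0.0254
[287. 223.] 501 [ 0.5105 -0.0556  0.0474] 0.0493
[256. 217.] 191 [ 0.4625 -0.1296  0.0475] 0.0495
[410. 225.] 214 [0.7858 0.0644 0.0581] 0.0595
[245. 235.] 193 [ 0.4787 -0.1835  0.0476] 0.0496
[274. 234.] 241 [ 0.5295 -0.1383  0.0336] 0.0357
```

View pics/s3c.png

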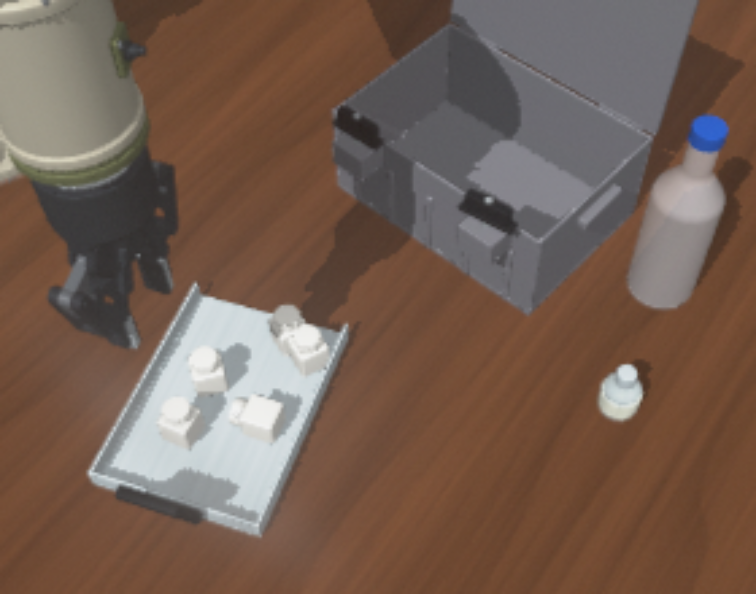

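All five jars are on the tray now: four standing, and one lying at crop (258,415). Next I'll locate the black grip plate.

```bash
cat > grip.py <<'E'
from h import *
for n in('scene','side'):
    im,P=shot(n); f=im.astype(int)
    m=(f.max(-1)<75)&(f.max(-1)-f.min(-1)<25)&(P[...,2]>.03)&(P[...,2]<.085)&(P[...,0]>.4)&(P[...,0]<.65)&(P[...,1]>-.34)&(P[...,1]<-.2)
    k,l,s,c=cv2.connectedComponentsWithStats(m.astype(np.uint8)); 
    if k<2: continue
    i=1+s[1:,4].argmax(); p=P[l==i]
    print(n,s[i,4],c[i].round(),p.mean(0).round(4),p.min(0).round(3),p.max(0).round(3))
    t=p[p[:,2]>np.percentile(p[:,2],60)]; r=cv2.minAreaRect((t[:,:2]*1000).astype(np.float32)); print(np.round(r[0],1),np.round(r[1],1),r[2], t[:,2].mean())
E
python3 grip.py; python3 h.py .524 -.265 .13
```

```text
scene 115 [236. 266.] [ 0.5314 -0.2669  0.0662] [ 0.503 -0.28   0.033] [ 0.555 -0.247  0.074]
[ 528.5 -269.2] [50.7  8.9] 15.899309158325195 0.07213776978605069
side 194 [359. 292.] [ 0.5163 -0.2675  0.0606] [ 0.494 -0.281  0.03 ] [ 0.549 -0.248  0.075]
[ 523.8 -271.4] [52.2 10. ] 14.721419334411621 0.07218301646255192
d [-23.3 -89.4  52.5] spin  yhead 105.6 tcp [ 0.4775 -0.1851  0.1825] tilt 0.03 t 23.1 f [-1.  -0.   0.3] open 0.047 q [-0.2   0.18  0.58  1.77 -0.11  1.22  2.25]
```

```bash
python3 -m handwheel '[[[-6,-22,0,0],[-6,-22,0,0],[-6,-22,0,0],[-6,-22,0,0],[0,0,25,0],[0,0,25,0],[0,0,0,0],[0,0,0,0]]]' 0.7 >/dev/null
python3 h.py .524 -.2635 .03 106
```

```text
d [ -0.6  -0.4 101.6] spin -0.4 yhead 105.6 tcp [ 0.5236 -0.2633  0.1316] tilt 0.15 t 23.9 f [ 0.2 -0.3 -0.4] open 0.0599 q [-0.04  0.41  0.59  1.64 -0.24  1.17  2.45]
```

```bash
python3 -m handwheel '[[[-2,0,25,-0.4],[0,0,25,0],[0,0,25,0],[0,0,20,0],[0,0,4,0],[0,0,0,0],[0,0,0,0]]]' |head -5
python3 -m handwheel '[[[0,0,0,0],[0,0,0,0],[0,0,0,0],[0,0,0,0]]]' 0.35
python3 h.py .524 -.2635 .03 106;python3 grip.py
```

```text
clock: 24.65
ee_pos: [0.5273, -0.2636, 0.035]
tool_rot: [-0.436, 3.109, -0.002]
contact_force: [-0.9, 0.7, -0.5]
opening: 0.0596
clock: 25.05
ee_pos: [0.5264, -0.2631, 0.0336]
tool_rot: [-0.436, 3.111, -0.0]
contact_force: [-0.0, -0.3, -0.4]
opening: 0.0299
grasp_force: 0.0
d [2.5 0.3 3.6] spin -0.0 yhead 106.0 tcp [ 0.5264 -0.2631  0.0336] tilt 0.02 t 25.1 f [-0.  -0.3 -0.4] open 0.0299 q [-0.    0.53  0.54  1.72 -0.32  0.98  2.51]
scene 109 [241. 270.] [ 0.5462 -0.2684  0.0651] [ 0.535 -0.297  0.032] [ 0.555 -0.245  0.085]
[ 549.  -277.7] [19.7 37.5] 16.605697631835938 0.07549288005438631
side 269 [359. 292.] [ 0.5152 -0.2663  0.0615] [ 0.495 -0.298  0.03 ] [ 0.543 -0.232  0.085]
[ 519.9 -265. ] [60.2 35.4] 76.5706558227539 0.07515920296162891
```

Now I'll close in small steps while rising, so the tray's rear comes up gently.

```bash
python3 -m handwheel '[[[2,0,0,0],[0,0,0,0],[0,0,0,0]]]' 0.28 | tail -3
python3 -m handwheel '[[[0,0,0,0],[0,0,0,0]]]' 0.24| tail -3
python3 -m handwheel '[[[0,0,0,0],[0,0,0,0]]]' 0.21
python3 -m handwheel '[[[0,0,0,0],[0,0,0,0]]]' 0.19
```

```text
contact_force: [0.8, -0.2, 2.0]
opening: 0.0243
grasp_force: 12.1
contact_force: [-0.7, -0.1, 5.9]
opening: 0.0222
grasp_force: 56.5
clock: 25.85
ee_pos: [0.5244, -0.2638, 0.0339]
tool_rot: [-0.435, 3.111, 0.001]
contact_force: [-0.4, -2.1, 7.0]
opening: 0.022
grasp_force: 56.5
clock: 26.05
ee_pos: [0.5244, -0.2638, 0.0339]
tool_rot: [-0.435, 3.111, 0.001]
contact_force: [-0.6, -1.7, 6.5]
opening: 0.0221
grasp_force: 56.5
```

```bash
for i in 1 ; do python3 -m handwheel '[[[0,0,-3,0],[0,0,-3,0],[0,0,-3,0],[0,0,-3,0],[0,0,0,0],[0,0,0,0]]]' 0 | grep -v rot; done
python3 -m handwheel '[[[0,0,-4,0],[0,0,-4,0],[0,0,-4,0],[0,0,-4,0],[0,0,-4,0],[0,0,0,0],[0,0,0,0]]]' | grep -v rot
python3 - <<'E'
from h import *
im,P=shot('side','s4')
cv2.imwrite('pics/s4c.png',cv2.resize(im[180:380,200:460,::-1],None,fx=3,fy=3))
E
```

```text
clock: 26.65
ee_pos: [0.5243, -0.263, 0.0452]
contact_force: [-1.4, 4.6, 4.2]
opening: 0.02
grasp_force: 58.5
clock: 27.35
ee_pos: [0.5247, -0.2642, 0.0657]
contact_force: [0.1, 1.8, 4.3]
opening: 0.0168
grasp_force: 59.9
```

View pics/s4c.png

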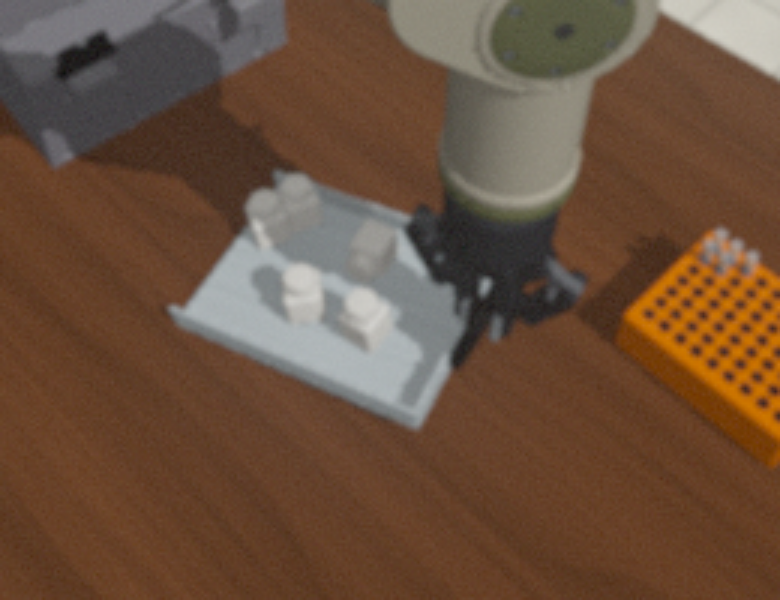

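The tray's rear is rising and all the jars are still standing; the nose is still on the bench. I'll keep raising it gently.

```bash
python3 -m handwheel '[[[0,0,-4,0],[0,0,-4,0],[0,0,-4,0],[0,0,-4,0],[0,0,-4,0],[0,0,0,0],[0,0,0,0]]]' | grep -v rot
python3 -m handwheel '[[[0,0,-4,0],[0,0,-4,0],[0,0,-4,0],[0,0,-4,0],[0,0,-4,0],[0,0,0,0],[0,0,0,0]]]' | grep -v rot
python3 - <<'E'
from h import *
for n in('scene','side'):
  im,P=shot(n)
  for r in jars(im,P):
    if .35<r[2][0]<.8 and abs(r[2][1])<.45: print(*r)
E
```

```text
clock: 28.1
ee_pos: [0.5247, -0.2643, 0.0857]
contact_force: [0.6, -0.4, 3.9]
opening: 0.0141
grasp_force: 60.2
clock: 28.8
ee_pos: [0.5246, -0.2643, 0.1057]
contact_force: [0.3, 0.4, 4.1]
opening: 0.0116
grasp_force: 62.0
[435. 154.] 180 [0.7592 0.2022 0.1603] 0.1608
[250. 215.] 485 [ 0.4843 -0.1909  0.088 ] 0.0883
[272. 216.] 126 [ 0.5022 -0.1062  0.0496] 0.0388
[410. 225.] 214 [0.7857 0.0646 0.0578] 0.0593
[260. 231.] 51 [ 0.5152 -0.1622  0.0661] 0.0681
[274. 245.] 338 [ 0.56   -0.1805  0.0749] 0.0729
[258. 265.] 159 [ 0.5747 -0.2394  0.0858] 0.088
[336. 257.] 39 [ 0.5464 -0.1617  0.0705] 0.0729
[292. 260.] 49 [ 0.4825 -0.0723  0.0415] 0.0427
[315. 285.] 860 [ 0.4755 -0.1948  0.0896] 0.0899
[347. 304.] 97 [ 0.4663 -0.2728  0.086 ] 0.0884
```

```bash
python3 -m handwheel '[[[0,0,-3,0],[0,0,-3,0],[0,0,-3,0],[0,0,-3,0],[0,0,-3,0],[0,0,0,0],[0,0,0,0]]]' | grep -v rot
python3 -m handwheel '[[[0,0,-3,0],[0,0,-3,0],[0,0,-3,0],[0,0,-3,0],[0,0,-3,0],[0,0,0,0],[0,0,0,0]]]' | grep -v rot
python3 -m handwheel '[[[0,0,-3,0],[0,0,-3,0],[0,0,-3,0],[0,0,-3,0],[0,0,-3,0],[0,0,0,0],[0,0,0,0]]]' | grep -v rot
python3 - <<'E'
from h import *
im,P=shot('side','s5')
cv2.imwrite('pics/s5c.png',cv2.resize(im[140:380,200:460,::-1],None,fx=2.5,fy=2.5))
E
```

```text
clock: 29.6
ee_pos: [0.5243, -0.2638, 0.1202]
contact_force: [-0.2, -1.2, -4.5]
opening: 0.0115
grasp_force: 58.5
clock: 30.3
ee_pos: [0.5244, -0.2636, 0.1354]
contact_force: [-0.6, 0.2, -4.5]
opening: 0.0113
grasp_force: 58.5
clock: 31.0
ee_pos: [0.5244, -0.2636, 0.1504]
contact_force: [0.4, 0.3, -4.4]
opening: 0.0113
grasp_force: 58.5
```

View pics/s5c.png

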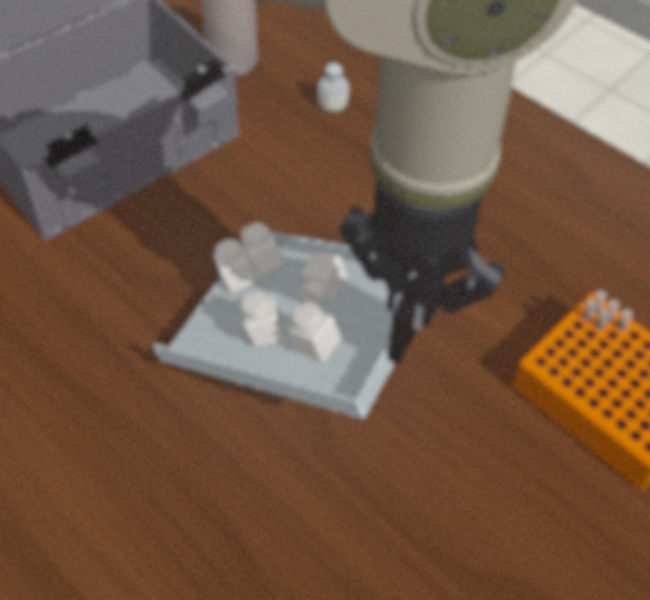

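Tray is clear of the bench, nose down about 20°, with all five jars on it. Next: up to z 0.28, turn to the bin's heading and go over the box.

```bash
python3 -m handwheel '[[[0,0,-6,0],[0,0,-12,0],[0,0,-18,0],[0,0,-20,0],[0,0,-20,0],[0,0,-18,0],[0,0,-12,0],[0,0,-6,0]]]' | grep -v rot
python3 -m handwheel '[[[0,0,-6,0],[0,0,-8,0],[0,0,-6,0],[0,0,0,1],[0,0,0,2],[0,0,0,3],[0,0,0,3],[0,0,0,3]]]' | grep -v rot
python3 -m handwheel '[[[0,0,0,3],[0,0,0,3],[0,0,0,2.5],[0,0,0,2],[0,0,0,1],[0,0,0,0],[0,0,0,0]]]' | grep -v rot
python3 h.py .527 .057 .28 82.6
```

```text
clock: 31.85
ee_pos: [0.5248, -0.2639, 0.2642]
contact_force: [0.4, 0.3, -3.9]
opening: 0.0116
grasp_force: 58.6
clock: 32.65
ee_pos: [0.5242, -0.2635, 0.2817]
contact_force: [-1.0, -0.3, -3.6]
opening: 0.0111
grasp_force: 58.6
clock: 33.35
ee_pos: [0.5243, -0.2635, 0.2821]
contact_force: [-0.8, 0.1, -4.3]
opening: 0.0114
grasp_force: 58.6
d [ 39.2 318.1   2.1] spin -0.1 yhead 82.5 tcp [ 0.5243 -0.2635  0.2821] tilt 0.03 t 33.4 f [-0.8  0.1 -4.3] open 0.0114 q [-0.11  0.33  0.69  1.42 -0.21  1.47  2.02]
```

```bash
python3 -m handwheel '[[[1,5,0,0],[1,10,0,0],[2,15,0,0],[2,18,0,0],[2,18,0,0],[2,18,0,0],[2,18,0,0],[2,18,0,0]]]' | grep -v rot
python3 -m handwheel '[[[2,18,0,0],[2,18,0,0],[2,18,0,0],[2,18,0,0],[2,18,0,0],[2,18,0,0],[2,18,0,0],[2,18,0,0]]]' | grep -v rot
python3 -m handwheel '[[[3,18,0,0],[3,15,0,0],[3,10,0,0],[3,6,0,0],[2,3,0,0],[0,0,0,0],[0,0,0,0]]]' | grep -v rot
python3 - <<'E'
from h import *
go(.527,.057,.28,82.6)
im,P=shot('scene','s6')
cv2.imwrite('pics/s6c.png',cv2.resize(im[20:240,200:480,::-1],None,fx=2.5,fy=2.5))
E
```

```text
clock: 34.15
ee_pos: [0.5261, -0.141, 0.2823]
contact_force: [-0.9, -0.4, -4.5]
opening: 0.0115
grasp_force: 58.6
clock: 34.95
ee_pos: [0.5288, 0.0037, 0.2823]
contact_force: [-0.5, -1.0, -3.4]
opening: 0.0113
grasp_force: 58.6
clock: 35.65
ee_pos: [0.5222, 0.0547, 0.2824]
contact_force: [0.5, -0.2, -4.9]
opening: 0.0109
grasp_force: 58.6
d [-4.4  2.9  2.4] spin -0.2 yhead 82.4 tcp [0.5222 0.0547 0.2824] tilt 0.02 t 35.6 f [ 0.5 -0.2 -4.9] open 0.0109 q [-0.6   0.15  0.49  1.57 -0.07  1.44  1.34]
```

View pics/s6c.png

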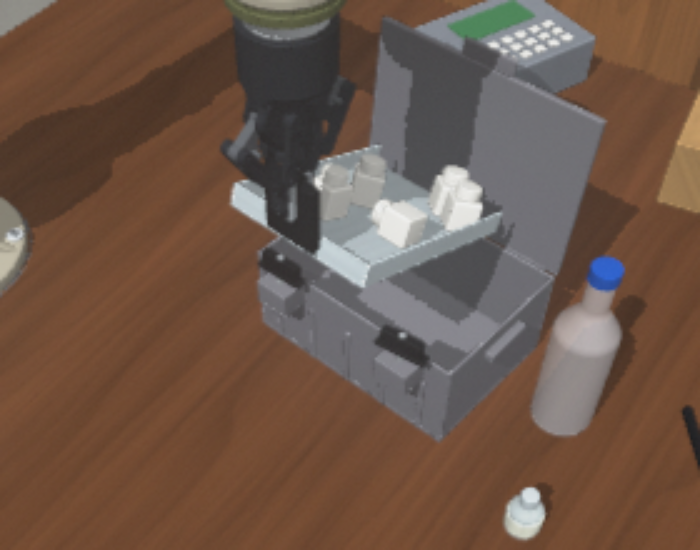

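The tray is over the box with all five jars on it and the mouth inside the walls. Now I'll loosen the pinch in steps so the plate rocks in the fingers and the nose drops further.

```bash
for o in 1; do python3 -m handwheel '[[[0,0,0,0],[0,0,0,0],[0,0,0,0],[0,0,0,0]]]' 0.17 | grep -v rot
python3 -m handwheel '[[[0,0,0,0],[0,0,0,0],[0,0,0,0],[0,0,0,0]]]' 0.20 | grep -v rot; done
python3 - <<'E'
from h import *
im,P=shot('scene','s7')
cv2.imwrite('pics/s7c.png',cv2.resize(im[20:240,200:480,::-1],None,fx=2.5,fy=2.5))
E
```

```text
clock: 36.1
ee_pos: [0.5224, 0.0554, 0.2826]
contact_force: [0.3, -1.1, -0.1]
opening: 0.0146
grasp_force: 0.0
clock: 36.5
ee_pos: [0.5222, 0.0555, 0.2823]
contact_force: [0.6, -0.6, -0.3]
opening: 0.0171
grasp_force: 0.0
```

View pics/s7c.png

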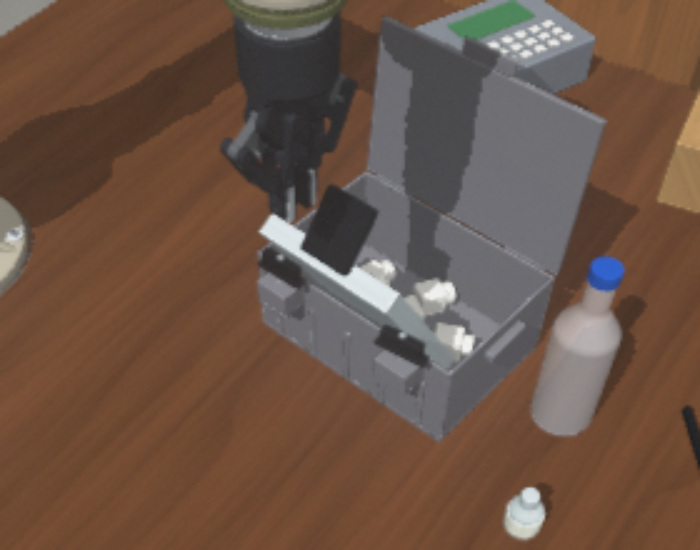

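The tray has dropped out of the fingers. It now stands nose-down in the box, leaning on the -x rim, with the grip plate at crop (340,230). Jars are visible inside at (380,270), (435,290) and (455,335). I'll measure the plate so I can retrieve it.

```bash
cat > plate.py <<'E'
from h import *
for n in('scene','side'):
    im,P=shot(n); f=im.astype(int)
    m=(f.max(-1)<70)&(P[...,2]>.12)&(P[...,2]<.25)&(P[...,0]>.45)&(P[...,0]<.63)&(P[...,1]>.04)&(P[...,1]<.26)
    k,l,s,c=cv2.connectedComponentsWithStats(m.astype(np.uint8))
    for i in np.argsort(-s[1:,4])[:3]+1:
        if s[i,4]<40: continue
        p=P[l==i]; c0=np.median(p,0); u,sv,vt=np.linalg.svd(p-p.mean(0),full_matrices=False)
        print(n,s[i,4],c[i].round(),'mean',p.mean(0).round(4),'n',vt[2].round(2),'a1',vt[0].round(2),np.ptp((p-c0)@vt[0]).round(3),'a2',vt[1].round(2),np.ptp((p-c0)@vt[1]).round(3),'min',p.min(0).round(3),'max',p.max(0).round(3))
    a=(f.max(-1)-f.min(-1)<35)&(f.min(-1)>120)&(P[...,2]>.1)&(P[...,2]<.25)&(P[...,0]>.42)&(P[...,0]<.68)&(P[...,1]>.04)&(P[...,1]<.3)
    q=P[a]; print('alu',len(q),q.min(0).round(3),q.max(0).round(3))
E
python3 plate.py; python3 h.py .53 .1 .3 172.6
```

```text
scene 571 [335. 113.] mean [0.5353 0.1059 0.2276] n [-0.09 -0.77  0.63] a1 [0.5  0.51 0.7 ] 0.075 a2 [-0.86  0.37  0.34] 0.072 min [0.504 0.083 0.202] max [0.563 0.127 0.25 ]
scene 122 [358. 157.] mean [0.6107 0.0961 0.1337] n [-0.01  0.98 -0.19] a1 [1.   0.01 0.03] 0.041 a2 [-0.03  0.19  0.98] 0.025 min [0.589 0.091 0.121] max [0.63  0.104 0.145]
scene 95 [315. 129.] mean [0.4695 0.1165 0.1326] n [-0.04  0.99 -0.16] a1 [ 0.98  0.01 -0.18] 0.034 a2 [-0.17 -0.17 -0.97] 0.024 min [0.45  0.111 0.121] max [0.485 0.123 0.145]
alu 967 [0.422 0.076 0.1  ] [0.68  0.3   0.206]
side 443 [248. 157.] mean [0.5246 0.1035 0.2272] n [-0.12 -0.77  0.63] a1 [-0.46  0.6   0.65] 0.071 a2 [0.88 0.21 0.42] 0.056 min [0.502 0.084 0.206] max [0.556 0.128 0.25 ]
side 102 [280. 172.] mean [0.6065 0.0942 0.1343] n [ 0.04  1.   -0.07] a1 [-0.99  0.03 -0.14] 0.047 a2 [-0.14  0.07  0.99] 0.026 min [0.585 0.09  0.121] max [0.63  0.102 0.146]
side 67 [232. 196.] mean [0.463  0.1127 0.1342] n [ 0.06  0.99 -0.08] a1 [-0.85  0.01 -0.52] 0.027 a2 [-0.52  0.1   0.85] 0.024 min [0.45  0.108 0.123] max [0.475 0.118 0.145]
alu 862 [0.421 0.072 0.1  ] [0.674 0.3   0.226]
d [ -1.9  45.2 -17.7] spin 89.9 yhead 82.5 tcp [0.5222 0.0555 0.2823] tilt 0.01 t 36.6 f [-0.3 -0.6 -0.4] open 0.0173 q [-0.6   0.15  0.49  1.57 -0.07  1.44  1.34]
```

Run:
```python
from h import *
im,P=shot('side','s8')
cv2.imwrite('pics/s8c.png',cv2.resize(im[70:250,150:350,::-1],None,fx=3.3,fy=3.3))
```

```text
(no output)
```

View pics/s8c.png

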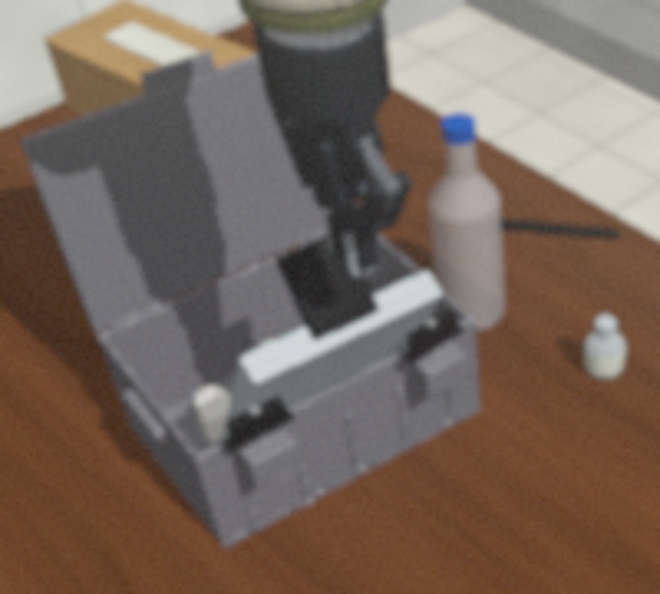

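The plate leans forward about 39°, with the pinch point near (0.530,0.113,0.232). I'll spin 90° and pinch it across its 56 mm width.

```bash
python3 -m handwheel '[[[0,0,-25,0],[0,0,0,8.5],[0,0,0,8.5],[0,0,0,8.5],[0,0,0,8.5],[0,0,0,8.5],[0,0,0,8.5],[0,0,0,8.5]]]' 1 >/dev/null
python3 -m handwheel '[[[0,0,0,8.5],[0,0,0,8.5],[0,0,0,8.5],[0,0,0,5],[0,0,0,0]]]'  >/dev/null
python3 h.py .531 .113 .213 172.6
```

```text
d [58.2  1.1 94.3] spin -0.2 yhead -7.6 tcp [0.5222 0.0555 0.3073] tilt 0.0 t 38.0 f [ 0.  -0.1 -0.2] open 0.0855 q [-0.71  0.15  0.62  1.53 -0.09  1.49 -0.22]
```

```bash
python3 -m handwheel '[[[20,0,0,0],[20,1,0,0],[16,0,0,0],[0,0,0,0],[0,0,20,0],[0,0,20,0],[0,0,0,0],[0,0,0,0]]]' >/dev/null
python3 h.py .531 .113 .213 172.6
python3 -m handwheel '[[[0,0,15,0],[0,0,15,0],[0,0,15,0],[0,0,8,0],[0,0,0,0],[0,0,0,0]]]' |grep -v rot
python3 h.py .531 .113 .213 172.6
```

```text
d [ 2.7  0.2 54.6] spin -0.1 yhead -7.5 tcp [0.5305 0.1103 0.2676] tilt 0.04 t 38.8 f [ 0.2  0.  -0.1] open 0.0852 q [-0.76  0.2   0.59  1.56 -0.11  1.41 -0.3 ]
clock: 39.4
ee_pos: [0.5311, 0.1108, 0.2153]
contact_force: [0.2, -0.0, 0.1]
opening: 0.0853
grasp_force: 0.0
d [ 2.2 -0.4  2.3] spin -0.1 yhead -7.5 tcp [0.5311 0.1108 0.2153] tilt 0.07 t 39.4 f [ 0.2 -0.   0.1] open 0.0853 q [-0.75  0.23  0.58  1.65 -0.13  1.3  -0.28]
```

```bash
python3 -m handwheel '[[[2,0,2,0],[0,0,0,0],[0,0,0,0],[0,0,0,0],[0,0,0,0],[0,0,0,0]]]' 0 |grep -v rot
python3 -m handwheel '[[[0,0,-5,0],[0,0,-10,0],[0,0,-15,0],[0,0,-15,0],[0,0,-15,0],[0,0,-15,0],[0,0,0,0],[0,0,0,0]]]' |grep -v rot
python3 -m handwheel '[[[0,0,-15,0],[0,0,-20,0],[0,0,-20,0],[0,0,-20,0],[0,0,-20,0],[0,0,-15,0],[0,0,-10,0],[0,0,0,0]]]' |grep -v rot
python3 - <<'E'
from h import *
go(.53,.1,.45,172.6)
im,P=shot('scene','s9')
cv2.imwrite('pics/s9c.png',cv2.resize(im[0:240,180:480,::-1],None,fx=2.5,fy=2.5))
E
```

```text
clock: 40.0
ee_pos: [0.5311, 0.113, 0.2128]
contact_force: [-0.1, 0.3, 4.2]
opening: 0.055
grasp_force: 63.5
clock: 40.8
ee_pos: [0.5307, 0.1127, 0.287]
contact_force: [-0.7, -0.2, -2.1]
opening: 0.0547
grasp_force: 64.0
clock: 41.6
ee_pos: [0.5311, 0.1128, 0.4076]
contact_force: [0.2, 0.6, -3.1]
opening: 0.0549
grasp_force: 64.3
d [-12.8   0.6 -42.4] spin -0.1 yhead -7.5 tcp [0.5311 0.1128 0.4076] tilt 0.04 t 41.6 f [ 0.2  0.6 -3.1] open 0.0549 q [-0.75  0.2   0.6   1.26 -0.12  1.72 -0.3 ]
```

View pics/s9c.png

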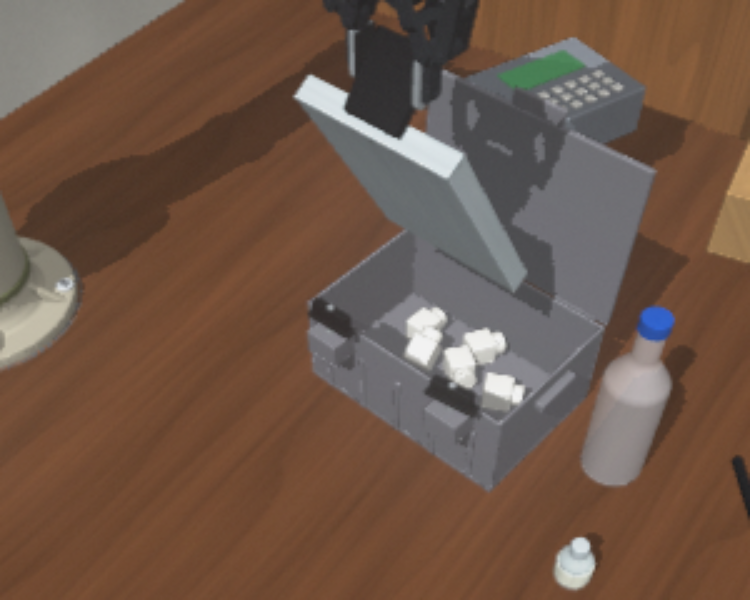

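All five jars are in the box, and the tray hangs from the gripper at about 59°. I'll back it out over the bench and lower the nose.

```bash
python3 -m handwheel '[[[-10,0,0,0],[-20,0,0,0],[-30,0,0,0],[-30,0,0,0],[-30,0,0,0],[-30,0,0,0],[-30,0,0,0],[-30,0,0,0]]]' >/dev/null
python3 -m handwheel '[[[-20,0,5,0],[-8,0,20,0],[0,0,25,0],[0,0,25,0],[0,0,25,0],[0,0,25,0],[0,0,20,0],[0,0,0,0]]]' |grep -v rot
python3 -m handwheel '[[[0,0,15,0],[0,0,10,0],[0,0,5,0],[0,0,5,0],[0,0,0,0],[0,0,0,0]]]' |grep -v rot
python3 h.py .515 -.125 .213 172.6; python3 plate.py >/dev/null
python3 - <<'E'
from h import *
im,P=shot('side','s10')
cv2.imwrite('pics/s10c.png',cv2.resize(im[120:320,180:440,::-1],None,fx=2.5,fy=2.5))
E
```

```text
clock: 43.25
ee_pos: [0.4971, -0.1231, 0.2589]
contact_force: [-1.0, -0.5, -2.1]
opening: 0.0551
grasp_force: 64.8
clock: 43.85
ee_pos: [0.4998, -0.1232, 0.2277]
contact_force: [-0.4, -0.7, -3.2]
opening: 0.0549
grasp_force: 64.7
d [ 0.2 15.3 14.7] spin -0.1 yhead -7.5 tcp [ 0.4998 -0.1232  0.2277] tilt 0.02 t 43.9 f [-0.4 -0.7 -3.2] open 0.0549 q [-0.48  0.17  0.75  1.7  -0.12  1.32  0.16]
```

View pics/s10c.png

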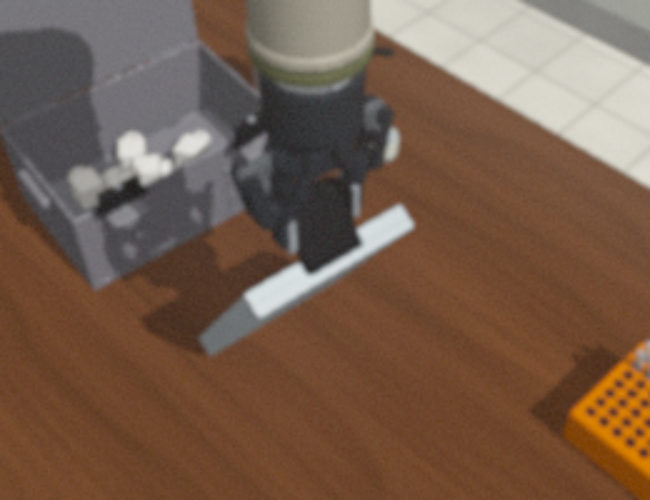

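```bash
python3 -m handwheel '[[[0,0,5,0],[0,0,5,0],[0,0,4,0],[0,0,0,0]]]' |grep -v rot
python3 -m handwheel '[[[-13,0,6,0],[-14,0,6,0],[-13,0,7,0],[-12,0,8,0],[-12,0,8,0],[-11,0,8,0],[0,0,0,0]]]' |grep -v rot
python3 h.py .49 -.2 .16 172.6
```

```text
clock: 44.4
ee_pos: [0.4991, -0.123, 0.2124]
contact_force: [0.6, 0.6, -1.3]
opening: 0.0549
grasp_force: 64.7
clock: 45.1
ee_pos: [0.4898, -0.1994, 0.1707]
contact_force: [0.6, -3.9, 5.5]
opening: 0.0549
grasp_force: 73.8
d [-0.5  0.2 10.7] spin -0.3 yhead -7.7 tcp [ 0.4898 -0.1994  0.1707] tilt 0.1 t 45.1 f [ 0.6 -3.9  5.5] open 0.0549 q [-0.33  0.26  0.78  1.75 -0.2   1.2   0.37]
```

Forces are small, so the tray is pivoting as planned; I'll continue laying it down.

```bash
python3 -m handwheel '[[[-10,0,10,0],[-10,0,10,0],[-10,0,10,0],[-8,0,12,0],[-8,0,12,0],[-8,0,11,0],[0,0,0,0]]]' |grep -v rot
python3 -m handwheel '[[[-6,0,12,0],[-6,0,13,0],[-6,0,13,0],[-5,0,12,0],[-4,0,12,0],[0,0,0,0],[0,0,0,0]]]' |grep -v rot
python3 -m handwheel '[[[-1,0,3,0],[0,0,3,0],[0,0,3,0],[0,0,0,0],[0,0,0,0]]]' |grep -v rot
python3 - <<'E'
from h import *
go(.48,-.28,.03)
im,P=shot('side','s11')
cv2.imwrite('pics/s11c.png',cv2.resize(im[120:360,180:440,::-1],None,fx=2.5,fy=2.5))
E
```

```text
clock: 45.8
ee_pos: [0.4822, -0.2514, 0.1042]
contact_force: [1.1, -1.7, 2.7]
opening: 0.0549
grasp_force: 83.1
clock: 46.5
ee_pos: [0.4784, -0.2777, 0.0425]
contact_force: [0.7, 0.1, -2.5]
opening: 0.0549
grasp_force: 84.8
clock: 47.0
ee_pos: [0.4791, -0.279, 0.0345]
contact_force: [-0.6, -2.1, 1.6]
opening: 0.0553
grasp_force: 85.4
d [-0.9  1.   4.5] spin  yhead -7.6 tcp [ 0.4791 -0.279   0.0345] tilt 0.03 t 47.0 f [-0.6 -2.1  1.6] open 0.0553 q [-0.09  0.5   0.71  1.82 -0.39  0.97  0.66]
```

View pics/s11c.png

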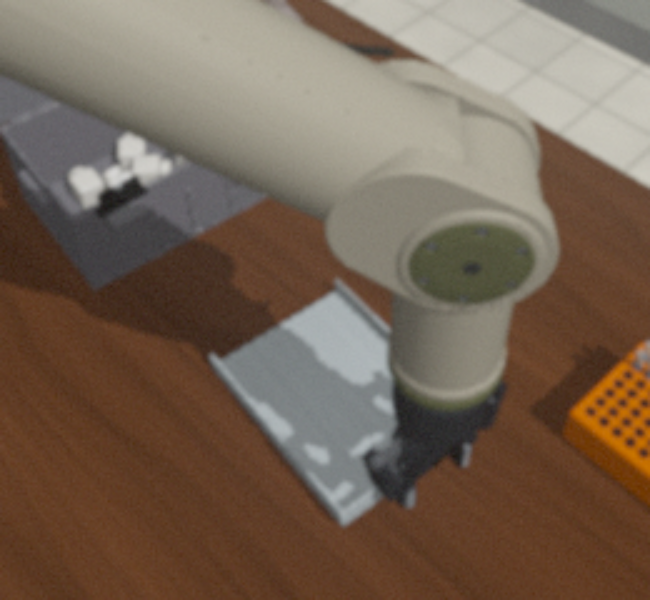

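```bash
python3 -m handwheel '[[[0,0,2,0],[0,0,1,0],[0,0,0,0],[0,0,0,0]]]' |grep -v rot
python3 -m handwheel '[[[0,0,0,0],[0,0,0,0],[0,0,0,0],[0,0,-10,0],[0,0,-25,0],[0,0,-40,0],[0,0,-40,0],[0,0,-40,0]]]' 1 |grep -v rot
python3 -m handwheel '[[[0,0,-40,0],[0,0,-40,0],[0,0,-40,0],[0,0,-20,0],[0,0,0,0]]]'|grep -v rot
cat > tz.py <<'E'
from h import *
tray()
c=np.array([.495,-.15]);
for n in('scene','side'):
    im,P=shot(n); f=im.astype(int)
    m=(np.abs(P[...,0]-.49)<.06)&(P[...,1]<-.09)&(P[...,1]>-.21)&(P[...,2]<.03)&(f.min(-1)>90)
    p=P[m]; k=np.linalg.lstsq(np.c_[p[:,:2],np.ones(len(p))],p[:,2],rcond=None)[0]; print(n,len(p),'slope deg',np.degrees(k[:2]).round(2),'z',p[:,2].mean().round(4))
E
python3 tz.py
```

```text
clock: 47.45
ee_pos: [0.479, -0.2786, 0.0312]
contact_force: [0.9, -1.0, 0.3]
opening: 0.055
grasp_force: 85.4
clock: 48.25
ee_pos: [0.4786, -0.2789, 0.1886]
contact_force: [1.7, 0.2, -0.5]
opening: 0.0854
grasp_force: 0.0
clock: 48.75
ee_pos: [0.4796, -0.2799, 0.3304]
contact_force: [-0.7, 0.9, -0.5]
opening: 0.0852
grasp_force: 0.0
[ 491.7 -142.9] [226.5 178.4] 81.6
[ 502.8 -146.8] [230.6 173.8] 81.8
[ 495.9 -145.8] [231.  187.6] 81.6
scene 2019 slope deg [-0.02  0.07] z 0.0042
side 2067 slope deg [-0.    0.06] z 0.0045
```

The tray is flat on the bench. Now I'll fit the lid plane and angle from depth.

```bash
cat > lid.py <<'E'
from h import *
for n in('scene','side'):
    im,P=shot(n); f=im.astype(int)
    m=(P[...,0]>.4)&(P[...,0]<.72)&(P[...,1]>.24)&(P[...,1]<.42)&(P[...,2]>.14)&(P[...,2]<.33)&(f.max(-1)-f.min(-1)<30)
    k,l,s,c=cv2.connectedComponentsWithStats(m.astype(np.uint8))
    i=1+s[1:,4].argmax(); p=P[l==i]; u,sv,vt=np.linalg.svd(p-p.mean(0),full_matrices=False); nn=vt[2]*np.sign(-vt[2][1])
    print(n,len(p),'mean',p.mean(0).round(3),'n',nn.round(3),'xheading',np.degrees(np.arctan2(-nn[1],-nn[0])).round(1),'lid',(np.pi/2+np.arcsin(nn[2])).round(3),'min',p.min(0).round(3),'max',p.max(0).round(3),'rms',(sv[2]/len(p)**.5).round(4))
    # y of the lid's inner face at heights .12 (hinge) , x=.56
    for z in(.12,.29): print(z,'y at x=.56',(p.mean(0)[1]-(nn[0]*(.56-p.mean(0)[0])+nn[2]*(z-p.mean(0)[2]))/nn[1]).round(4))
    b=(f.max(-1)<70)&(P[...,2]>.119)&(P[...,2]<.15)&(P[...,0]>.4)&(P[...,0]<.66)&(P[...,1]>.06)&(P[...,1]<.16)
    k,l,s,c=cv2.connectedComponentsWithStats(b.astype(np.uint8))
    for i in range(1,k):
        if s[i,4]>30: q=P[l==i]; q=q[q[:,2]>.136]; print('latch',s[i,4],q.mean(0).round(4),np.round(cv2.minAreaRect((q[:,:2]*1000).astype(np.float32)),1) if 0 else cv2.minAreaRect((q[:,:2]*1000).astype(np.float32)))
E
python3 lid.py; python3 h.py .57 .40 .40 172.6
```

```text
scene 5164 mean [0.57  0.311 0.225] n [-0.127 -0.989  0.081] xheading 82.7 lid 1.652 min [0.433 0.287 0.14 ] max [0.693 0.338 0.311] rms 0.0015
0.12 y at x=.56 0.304
0.29 y at x=.56 0.3179
latch 148 [0.4585 0.1182 0.1416] ((457.5208740234375, 119.4607162475586), (10.489200592041016, 43.57288360595703), 84.84606170654297)
latch 166 [0.6165 0.0976 0.141 ] ((616.3873901367188, 98.74103546142578), (8.64610767364502, 44.36557388305664), 89.10063934326172)
side 4992 mean [0.552 0.31  0.223] n [-0.126 -0.989  0.081] xheading 82.7 lid 1.652 min [0.43  0.285 0.14 ] max [0.69  0.337 0.31 ] rms 0.0017
0.12 y at x=.56 0.3008
0.29 y at x=.56 0.3147
latch 118 [0.6102 0.0949 0.141 ] ((612.5560913085938, 97.19068908691406), (43.25363540649414, 13.199563980102539), 2.915667772293091)
latch 148 [0.4491 0.1143 0.1409] ((450.8143615722656, 114.08332061767578), (7.627174377441406, 39.348209381103516), 79.0871810913086)
d [684.5   1.5 -74.5] spin -0.1 yhead -7.5 tcp [ 0.4785 -0.2784  0.3251] tilt 0.13 t 49.0 f [ 0.2  0.3 -0.7] open 0.0854 q [-0.19  0.25  0.84  1.42 -0.19  1.55  0.5 ]
```

```bash
python3 -m handwheel '[[[10,0,-25,0],[20,0,-25,0],[30,0,-25,0],[40,0,0,0],[40,0,0,0],[40,0,0,0],[40,0,0,0],[40,0,0,0]]]' 0 >/dev/null
python3 -m handwheel '[[[40,0,0,0],[40,0,0,0],[40,0,0,0],[40,0,0,0],[40,0,0,0],[40,0,0,0],[40,0,0,0],[40,0,0,0]]]'  >/dev/null
python3 h.py .570 .39 .40 172.6
```

```text
d [93.3  2.9  0.1] spin -0.1 yhead -7.5 tcp [0.5549 0.2978 0.4002] tilt 0.1 t 50.6 f [1.1 0.6 0.5] open -0.0002 q [-0.85  0.42  0.51  1.   -0.21  1.77 -0.55]
```

```bash
python3 -m handwheel '[[[40,1,0,0],[40,1,0,0],[13,1,0,0],[0,0,0,0],[0,0,0,0]]]'  >/dev/null
python3 -m handwheel '[[[0,0,35,0],[0,0,35,0],[0,0,35,0],[0,0,25,0],[0,0,0,0]]]' |grep -v rot
python3 h.py .5615 .319 .262 172.6
```

```text
clock: 51.65
ee_pos: [0.5688, 0.3854, 0.2678]
contact_force: [0.0, -0.1, -1.0]
opening: -0.0002
grasp_force: 0.0
d [-66.8   1.6   6. ] spin -0.3 yhead -7.7 tcp [0.5688 0.3854 0.2678] tilt 0.38 t 51.6 f [ 0.  -0.1 -1. ] open -0.0002 q [-0.92  0.55  0.48  1.11 -0.24  1.54 -0.63]
```

```bash
python3 -m handwheel '[[[-14,0,2,0],[-14,0,2,0],[-13,0,2,0],[-13,0,0,0],[-13,0,0,0],[0,0,0,0]]]' |grep -v rot
python3 -m handwheel '[[[-13,0,1,0],[-13,0,1,0],[-13,0,1,0],[-13,0,4,0],[-12,0,4,0],[-12,0,5,0],[0,0,0,0]]]' |grep -v rot
python3 -m handwheel '[[[-11,0,7,0],[-11,0,7,0],[-10,0,8,0],[-9,0,10,0],[-9,0,10,0],[-8,0,10,0],[0,0,0,0]]]' |grep -v rot
python3 h.py .5419 .1695 .1565 172.6
```

```text
clock: 52.25
ee_pos: [0.5622, 0.3191, 0.2671]
contact_force: [-0.5, -0.2, -0.3]
opening: 0.0001
grasp_force: 0.0
clock: 52.95
ee_pos: [0.5514, 0.2433, 0.2485]
contact_force: [-0.1, -0.4, -0.3]
opening: 0.0001
grasp_force: 0.0
clock: 53.65
ee_pos: [0.543, 0.1868, 0.1954]
contact_force: [-0.5, 0.6, -0.9]
opening: 0.0004
grasp_force: 0.0
d [-17.2   1.3  38.9] spin -0.2 yhead -7.6 tcp [0.543  0.1868 0.1954] tilt 0.18 t 53.6 f [-0.5  0.6 -0.9] open 0.0004 q [-0.81  0.32  0.54  1.59 -0.17  1.28 -0.38]
```

```bash
cat > lid2.py <<'E'
from h import *
for n in('scene','side'):
    im,P=shot(n); f=im.astype(int)
    m=(P[...,0]>.42)&(P[...,0]<.70)&(P[...,1]>.08)&(P[...,1]<.42)&(P[...,2]>.112)&(P[...,2]<.33)&(f.max(-1)-f.min(-1)<30)&(f.max(-1)>75)
    p=P[m]; best=0
    rng=np.random.default_rng(0)
    for _ in range(400):
        a=p[rng.choice(len(p),3,0)]; k=np.cross(a[1]-a[0],a[2]-a[0]); 
        if np.linalg.norm(k)<1e-6: continue
        k/=np.linalg.norm(k); i=np.abs((p-a[0])@k)<.003
        if i.sum()>best: best=i.sum(); B=i
    q=p[B]; nn=np.linalg.svd(q-q.mean(0),full_matrices=False)[2][2]; nn*=np.sign(nn[2])
    print(n,len(p),best,'n',nn.round(3),'mean',q.mean(0).round(3),'min',q.min(0).round(3),'max',q.max(0).round(3))
E
python3 lid2.py
```

```text
scene 2351 1832 n [0.068 0.499 0.864] mean [0.565 0.209 0.176] min [0.422 0.131 0.118] max [0.689 0.311 0.22 ]
side 1623 1093 n [0.065 0.499 0.864] mean [0.539 0.206 0.179] min [0.42  0.129 0.119] max [0.677 0.315 0.22 ]
```

The lid is at about 30° and following the finger; I'll finish pressing it shut.

```bash
python3 -m handwheel '[[[-6,0,9,0],[-5,0,10,0],[-4,0,10,0],[-3,0,10,0],[-3,0,10,0],[-2,0,10,0],[-1,0,8,0],[0,0,0,0]]]' |grep -v rot
python3 -m handwheel '[[[0,0,4,0],[0,0,3,0],[0,0,0,0],[0,0,0,0]]]' |grep -v rot
python3 -m handwheel '[[[0,0,3,0],[0,0,2,0],[0,0,0,0],[0,0,0,0]]]' |grep -v rot
python3 h.py .5419 .1695 .117 172.6
```

```text
clock: 54.55
ee_pos: [0.5399, 0.1647, 0.1287]
contact_force: [0.0, 0.2, -0.2]
opening: -0.0001
grasp_force: 0.0
clock: 54.95
ee_pos: [0.5408, 0.1651, 0.1234]
contact_force: [0.7, -0.0, 0.0]
opening: 0.0
grasp_force: 0.0
clock: 55.35
ee_pos: [0.541, 0.165, 0.1186]
contact_force: [-2.6, -0.6, 3.7]
opening: -0.0
grasp_force: 2.3
d [4.5 0.3 1.6] spin -0.1 yhead -7.5 tcp [0.541  0.165  0.1186] tilt 0.04 t 55.4 f [-2.6 -0.6  3.7] open -0.0 q [-0.78  0.37  0.53  1.71 -0.2   1.12 -0.32]
```

```bash
python3 -m handwheel '[[[0,0,2,0],[0,0,0,0],[0,0,0,0],[0,0,-20,0],[0,0,-40,0],[0,0,-40,0],[0,0,-20,0],[0,0,0,0]]]' |grep -v rot
python3 -m handwheel '[[[0,0,0,8.5],[0,0,0,8.5],[0,0,0,8.5],[0,0,0,8.5],[0,0,0,8.5],[0,0,0,8.5],[0,0,0,8.5],[0,0,0,8.5]]]' 0.6 >/dev/null
python3 -m handwheel '[[[0,0,0,8.5],[0,0,0,8.5],[0,0,0,0],[0,0,0,0]]]' |grep -v rot
cat > lat.py <<'E'
from h import *
for n in('scene','side','wrist'):
    im,P=shot(n); f=im.astype(int)
    b=(f.max(-1)<80)&(P[...,2]>.137)&(P[...,2]<.149)&(P[...,0]>.4)&(P[...,0]<.67)&(P[...,1]>.05)&(P[...,1]<.17)
    k,l,s,c=cv2.connectedComponentsWithStats(b.astype(np.uint8))
    for i in range(1,k):
        if s[i,4]>25:
            q=P[l==i]; e=np.linalg.svd(q[:,:2]-q[:,:2].mean(0),full_matrices=False)[2][0]; h=np.degrees(np.arctan2(e[1],e[0]))%180
            r=cv2.minAreaRect((q[:,:2]*1000).astype(np.float32))
            print(n,s[i,4],np.round(r[0],1),np.round(r[1],1),'bar head',h.round(1),'angle',np.radians((h-172.7+20)%180-20).round(2))
E
python3 lid2.py; python3 lat.py; python3 h.py .6145 .098 .2 90
```

```text
clock: 56.15
ee_pos: [0.5423, 0.1653, 0.2396]
contact_force: [-0.3, 0.2, -0.1]
opening: -0.0
grasp_force: 0.0
clock: 57.35
ee_pos: [0.5403, 0.165, 0.2354]
contact_force: [0.1, -0.1, -0.2]
opening: 0.0512
grasp_force: 0.0
scene 4888 4453 n [ 0.    -0.003  1.   ] mean [0.56  0.206 0.12 ] min [0.42  0.095 0.116] max [0.689 0.32  0.123]
side 4247 3798 n [ 0.    -0.002  1.   ] mean [0.541 0.206 0.12 ] min [0.42  0.091 0.117] max [0.685 0.319 0.123]
scene 57 [458.3 119.3] [ 9.  44.9] bar head 176.0 angle 0.06
scene 71 [615.7  99.6] [44.3 12.6] bar head 1.6 angle 0.16
side 44 [610.7  94.1] [ 9.5 40. ] bar head 177.2 angle 0.08
side 56 [452.3 116.2] [ 9.9 41.7] bar head 173.8 angle 0.02
wrist 1088 [613.3  99.4] [45.6 10.4] bar head 0.2 angle 0.13
wrist 241 [447.  124.4] [31.1  9.1] bar head 5.6 angle 0.22
d [76.6 63.7 36.2] spin -2.5 yhead -92.5 tcp [0.5407 0.1649 0.2362] tilt 0.01 t 57.6 f [ 0.7 -0.1  0.2] open 0.0514 q [-0.97  0.31  0.79  1.56 -0.22  1.37 -1.78]
```

```bash
python3 -m handwheel '[[[15,13,0,-2.5],[15,13,0,0],[15,13,0,0],[15,12,0,0],[15,12,0,0],[0,0,20,0],[0,0,20,0],[0,0,0,0]]]' 0.45 >/dev/null
python3 h.py .6133 .0990 .127 90.3; python3 lat.py | grep wrist
```

```text
d [-0.   2.2 66.4] spin -0.3 yhead -90.0 tcp [0.6136 0.1012 0.1934] tilt 0.28 t 58.4 f [-0.5  0.6 -0.2] open 0.0383 q [-0.75  0.48  0.77  1.46 -0.34  1.34 -1.53]
wrist 1041 [614.3  99.3] [45.9  9.6] bar head 0.8 angle 0.14
```

```bash
python3 -m handwheel '[[[0,2,25,-0.5],[0,0,20,0],[0,0,12,0],[0,0,7,0],[0,0,0,0],[0,0,0,0]]]' |grep -v rot
python3 -m handwheel '[[[0,0,0,0],[0,0,0,0],[0,0,0,0],[0,0,0,0]]]' 0.16 |grep -v rot
python3 h.py .614 .099 .127 90.3
```

```text
clock: 59.15
ee_pos: [0.6157, 0.0993, 0.1333]
contact_force: [-0.5, -0.4, -0.2]
opening: 0.0385
grasp_force: 0.0
clock: 59.55
ee_pos: [0.6152, 0.0993, 0.1325]
contact_force: [-0.5, 0.1, -0.6]
opening: 0.0138
grasp_force: 0.0
d [-1.2  0.3  5.5] spin 0.2 yhead -89.5 tcp [0.6152 0.0993 0.1325] tilt 0.02 t 59.5 f [-0.5  0.1 -0.6] open 0.0138 q [-0.74  0.53  0.74  1.54 -0.37  1.22 -1.5 ]
```

```bash
python3 -m handwheel '[[[0,0,4,0],[0,0,0,-5],[0,0,0,-7],[0,0,0,-7],[0,0,0,-7],[0,0,0,-7],[0,0,0,-7],[0,0,0,0]]]' |grep -v rot
python3 -m handwheel '[[[0,0,0,-7],[0,0,0,-7],[0,0,0,-7],[0,0,0,-7],[0,0,0,-7],[0,0,0,-7],[0,0,0,0],[0,0,0,0]]]' |grep -v rot
python3 h.py .614 .099 .127 172.7
```

```text
clock: 60.35
ee_pos: [0.6146, 0.0995, 0.1277]
contact_force: [-0.2, 0.1, -0.3]
opening: 0.014
grasp_force: 0.4
clock: 61.15
ee_pos: [0.6144, 0.0998, 0.1277]
contact_force: [-4.0, 2.5, -0.5]
opening: 0.0138
grasp_force: 2.3
d [-0.8 -0.3  0.7] spin -0.5 yhead -7.8 tcp [0.6144 0.0998 0.1277] tilt 0.11 t 61.1 f [-4.   2.5 -0.5] open 0.0138 q [-0.54  0.47  0.44  1.53 -0.21  1.19 -0.19]
```

Next, overspin a little toward the stop, pinch to square it, then release and check.

```bash
python3 -m handwheel '[[[0,0,0,-5],[0,0,0,-5],[0,0,0,0],[0,0,0,0]]]' |grep -v rot
python3 -m handwheel '[[[0,0,0,0],[0,0,0,0],[0,0,0,0],[0,0,0,0],[0,0,0,0]]]' 0 |grep -v rot
python3 -m handwheel '[[[0,0,0,0],[0,0,0,0],[0,0,0,0],[0,0,-10,0],[0,0,-25,0],[0,0,-30,0],[0,0,-10,0],[0,0,0,0]]]' 0.45 |grep -v rot
python3 lat.py; python3 h.py .455 .1178 .19 90
```

```text
clock: 61.55
ee_pos: [0.6141, 0.0999, 0.1277]
contact_force: [-5.7, 2.7, 0.5]
opening: 0.0138
grasp_force: 2.7
clock: 62.05
ee_pos: [0.6139, 0.1, 0.1279]
contact_force: [-6.8, 3.1, 2.8]
opening: 0.0105
grasp_force: 57.6
clock: 62.85
ee_pos: [0.6165, 0.0991, 0.2059]
contact_force: [-0.9, -0.1, -1.0]
opening: 0.0384
grasp_force: 0.0
scene 59 [458.3 118.9] [ 9.5 46.5] bar head 175.0 angle 0.04
scene 62 [616.1  97.6] [44.2  9.6] bar head 81.1 angle 1.54
side 56 [452.4 115.8] [10.  41.7] bar head 173.3 angle 0.01
wrist 1203 [455.  119.6] [10.2 45.8] bar head 174.7 angle 0.03
wrist 982 [612.8  99.5] [45.3 10. ] bar head 82.8 angle 1.57
d [  25.4 -158.6   12.3] spin -87.5 yhead 2.5 tcp [0.6145 0.0992 0.202 ] tilt 0.1 t 63.0 f [-0.2 -0.8  0. ] open 0.0386 q [-0.52  0.41  0.42  1.44 -0.17  1.33 -0.04]
```

```bash
python3 -m handwheel '[[[3,-20,0,0],[3,-20,0,0],[3,-20,0,0],[3,-20,0,0],[3,-20,0,0],[3,-20,0,0],[3,-20,0,0],[4,-18,0,0]]]' >/dev/null
python3 -m handwheel '[[[0,0,0,8.2],[0,0,0,8.2],[0,0,0,8.2],[0,0,0,8.2],[0,0,0,8.2],[0,0,0,8.2],[0,0,0,8.2],[0,0,0,8.2]]]' >/dev/null
python3 -m handwheel '[[[0,0,0,8.2],[0,0,0,8.2],[0,0,0,8.2],[0,0,0,7.5],[0,0,0,0],[0,0,0,0]]]' >/dev/null
python3 lat.py | grep wrist; python3 h.py .4555 .119 .128 84.7
```

```text
wrist 995 [455.1 119.5] [ 9.6 45.9] bar head 174.8 angle 0.04
d [-0.6 -1.6 75. ] spin 0.2 yhead -95.1 tcp [0.456  0.1174 0.203 ] tilt 0.04 t 65.3 f [-0.1  0.6 -0. ] open 0.0384 q [-0.74  0.06  0.44  1.84 -0.03  1.25 -1.95]
```

```bash
python3 -m handwheel '[[[-1,-2,25,0],[0,0,25,0],[0,0,15,0],[0,0,8,0],[0,0,0,0],[0,0,0,0]]]' |grep -v rot
python3 h.py .4555 .1195 .128 84.7
python3 -m handwheel '[[[0,0,0,0],[0,0,0,0],[0,0,0,0],[0,0,0,0]]]' 0.16 |grep -v rot
```

```text
clock: 65.95
ee_pos: [0.4558, 0.1196, 0.1309]
contact_force: [0.4, 0.6, 0.3]
opening: 0.0384
grasp_force: 0.0
d [-0.3  0.2  2.9] spin 0.1 yhead -95.2 tcp [0.4558 0.1196 0.1309] tilt 0.04 t 66.0 f [0.4 0.6 0.3] open 0.0384 q [-0.73  0.13  0.44  1.93 -0.06  1.09 -1.92]
clock: 66.35
ee_pos: [0.4555, 0.1196, 0.1306]
contact_force: [0.0, 1.2, 0.1]
opening: 0.0137
grasp_force: 0.0
```

```bash
python3 -m handwheel '[[[0,0,3,0],[0,0,0,-5],[0,0,0,-7],[0,0,0,-7],[0,0,0,-7],[0,0,0,-7],[0,0,0,-7],[0,0,0,0]]]' |grep -v rot
python3 -m handwheel '[[[0,0,0,-7],[0,0,0,-7],[0,0,0,-7],[0,0,0,-7],[0,0,0,-7],[0,0,0,-7],[0,0,0,-7],[0,0,0,0]]]' |grep -v rot
python3 -m handwheel '[[[0,0,0,-5],[0,0,0,-4],[0,0,0,0],[0,0,0,0]]]' |grep -v rot
python3 -m handwheel '[[[0,0,0,0],[0,0,0,0],[0,0,0,0],[0,0,0,0],[0,0,0,0]]]' 0 |grep -v rot
python3 -m handwheel '[[[0,0,0,0],[0,0,0,0],[0,0,0,0],[0,0,-10,0],[0,0,-25,0],[0,0,-40,0],[0,0,-40,0],[0,0,0,0]]]' 0.45 |grep -v rot
python3 lat.py; python3 lid2.py; python3 tz.py
python3 - <<'E'
from h import *
for n in('scene','side'):
  im,P=shot(n)
  for r in jars(im,P):
    if .35<r[2][0]<.85 and abs(r[2][1])<.5: print(n,*r)
E
```

```text
clock: 67.15
ee_pos: [0.4551, 0.1195, 0.127]
contact_force: [-0.1, -0.2, -0.8]
opening: 0.0139
grasp_force: 0.0
clock: 67.95
ee_pos: [0.4551, 0.1196, 0.127]
contact_force: [-0.5, 0.4, -0.8]
opening: 0.0138
grasp_force: 0.3
clock: 68.35
ee_pos: [0.4551, 0.1196, 0.127]
contact_force: [-1.5, -0.6, -1.7]
opening: 0.0138
grasp_force: 1.1
clock: 68.85
ee_pos: [0.4551, 0.1196, 0.1272]
contact_force: [-4.8, 1.0, 1.4]
opening: 0.0103
grasp_force: 59.5
clock: 69.65
ee_pos: [0.4583, 0.1202, 0.2488]
contact_force: [0.1, -0.5, -0.5]
opening: 0.0383
grasp_force: 0.0
scene 56 [457.4 120.4] [45.6 10.8] bar head 81.7 angle 1.55
scene 59 [616.8  98.2] [42.9  9.7] bar head 81.8 angle 1.55
side 32 [610.8  95.5] [44.2  6.5] bar head 84.9 angle 1.61
wrist 707 [453.5 119.5] [45.4 10. ] bar head 82.6 angle 1.57
wrist 735 [611.6  99.1] [45.6 10.9] bar head 82.5 angle 1.57
scene 5073 4582 n [-0.    -0.002  1.   ] mean [0.558 0.209 0.12 ] min [0.42  0.099 0.117] max [0.688 0.319 0.123]
side 4156 3641 n [ 0.001 -0.002  1.   ] mean [0.544 0.202 0.12 ] min [0.42  0.09  0.117] max [0.686 0.315 0.123]
[ 491.6 -143.4] [228.3 177.9] 82.1
[ 503.3 -143.4] [236.9 173.1] 81.9
[ 496.6 -142.6] [236.9 186.7] 81.7
scene 2018 slope deg [-0.18  0.1 ] z 0.0042
side 2068 slope deg [-0.01 -0.03] z 0.0045
scene [435. 154.] 179 [0.7598 0.2019 0.1607] 0.1615
scene [232. 224.] 104 [ 0.4285 -0.1389  0.0224] 0.0249
scene [410. 225.] 213 [0.7855 0.0643 0.0576] 0.0597
scene [274. 256.] 175 [ 0.5518 -0.1567  0.0229] 0.0245
side [335. 176.] 63 [0.7799 0.0535 0.0412] 0.0424
side [291. 295.] 146 [ 0.4187 -0.1387  0.0228] 0.0253
side [363. 293.] 25 [ 0.5381 -0.2641  0.0229] 0.0249
side [325. 322.] 42 [ 0.4252 -0.2475  0.0226] 0.0254
```

Both latches read 1.57, the lid is shut, the tray is flat, no jars are left out, and the vial and bottle haven't moved. Handing in.

```bash
python3 -c "
from rig import manip
print(manip.sign_off())"
```

```text
the job is handed in; nothing more can be done
None
```

The job is handed in and finished as asked: all five jars are in the box, the tray is flat on the bench, the lid is shut and both turnbuttons are square across it. While tipping, the tray slipped from the fingers and dropped nose-down into the box, so I pulled it out and set it down. The last depth readings show the vial and bottle unmoved; I did not re-measure the rack at the end.

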